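# Clip the measuring cup onto the kitchen rail's snap hook

## Robot

A 6-joint arm with a two-finger parallel gripper is mounted at the origin on the work surface. World frame = base frame: x ahead of the robot, y to its left, z up, the work surface at z = 0. Lengths are in mm, angles in degrees, forces in N, time in s.
With the tool pointing down it reaches from about 350 to 850 mm from the base axis. Payload 8.1 kg.
Tool frame: the origin (TCP) lies at the very end of the fingers, on their centre line; the grasp point (between the pads) lies 19 mm behind it; z points along the fingers, y is the line along which they close (so a half turn about z gives the same grasp; the last joint's range is limited). The gripper opens to 85 mm and grips with 20 to 120 N. Pads are 22 mm wide; open, the fingers measure 114 mm over their backs; the gripper's body (76 mm by 85 mm) begins 54 mm behind the grasp point. The pads swing forward as they close: fully open they stand 13 mm farther back than shut.
Start: joints at [66.326, 7.471, 85.268, -0, 87.261, -4.893], TCP at [193.155, 568.064, 231.292] pointing down, gripper open.
Joint ranges: [-169.43, 169.43], [-51.17, 129.36], [1.28, 143.12], [-76.62, 256.62], [0, 156.53], [-152.29, 152.29]. Speed limits (degrees/s): [136.94, 136.94, 159.86, 180, 180, 180].

## Interface

Orientations are given as [roll, pitch, yaw] about the fixed x, y, z axes, in that order (R = Rz(yaw) Ry(pitch) Rx(roll)).
In Python, from bench import sense, eyes, job, models gives the robot as it stands. The module is installed in compiled form; this text tells all that it offers.
- The arm moves only by the tool apply_moves, never from a script. Its argument "rows" is a list of rows, each a list of 6 numbers: the shift along the tool's x, y, z in mm, then the turn, a rotation vector about the tool's x, y, z in rad. In form: [[dx, dy, dz, rx, ry, rz], ...]. A call has exactly 5 rows; each row shifts and turns the commanded pose from where the row before left it, along the tool's axes as they then stand; what a row does not reach is not made up. A row lasts 1/8 s, in which the tool goes at most 62.5 mm and 10.7 degrees, less where a joint would pass 70% of its speed; a pose out of reach is approached as far as the arm can. A call is refused whole if a number of a shift passes 62.5 or a number of a turn 0.188, either way. A call with a gripper value outside its range is refused whole. "fingers" is the finger opening in mm, from 0 to 85.4, set as the call begins (left out, the last holds). The fingers move at their own pace and stop on an object; "grip_force" is the grip in N (left out, the last holds). Time passes only in rows, so rows that do not move let the fingers close, or fill a call up. It gives the time, the measured TCP pose, the force, the opening and the grip force at its end, in the units of the state.
- sense(): the state, without advancing time (a new reading comes with each control period).
- eyes.snapshot(name): name is "scene" or "top"; returns (picture, depth): 420x560x3 uint8, red, green, blue; 420x560 float32, mm along the optical axis (not along the pixel's ray), 0 where there is no reading.
- eyes.get_calibration(name): a dict with "intrinsics" (3x3 intrinsics, pixels), "R" (3x3) and "t" (3): a world point X has camera coordinates R X + t. Camera axes: x right, y down, z forward; pixel columns grow to the right and rows downward; lengths in mm; the calibration is good to about 2 mm. A picture is of the moment at which its call begins. get_calibration takes no time and is no camera call.
- job.hand_in(): hands the job in; it is judged then, once.
Trained networks look in the newest picture that a camera, given by its name, has taken for a name from the list of things; names that differ only in an ending like _2 or _b are one class to them, and where a whole thing is asked for, a point or a joint stands for the part that bears it (a point fixed in the world has none). Each returns a list of dicts, best first, with "confidence" (0 to 1); they miss things now and then, are a little off and sometimes report something else, mostly with a low value. They report only what shows in the picture. A call takes as long as a camera call. They do not tell look-alikes from the thing itself.
- models.boxes_of(name, camera): "xyz" ([x, y, z] in mm, in world coordinates, good to about 4 mm: the middle of the surface that is visible of it).
- models.cut_out(name, camera): "pixels" (420x560 bool, what is visible of it).
- models.place_of(name, camera): "xyz" ([x, y, z] in mm, in world coordinates, good to about 4 mm: a listed point, or the origin of a listed thing).
The state is a dict: "time": time; "joint_pos": joint angles; "qd": joint speeds; "joint_efforts": joint torques, N m; "tool_pos": TCP position; "tcp_rot": TCP orientation; "ft_force": force on the tool from outside, world axes, zero at the start; "wrist_torque": the same for the moment, N m; "finger_gap": finger opening in mm; "grip_force": force on a finger pad.
Only numpy, scipy, OpenCV 4.12 (cv2) and the standard library are available. Lean on these libraries where they do the work, as an engineer would, in place of code of your own. Each camera call takes 0.05 s, during which the arm holds its last target. There are 200 camera calls.

## Task

Pick up the large measuring cup with the blue handle and clip its hanging ring into the snap hook in the middle of the utensil rail: press the red sprung gate inward with the ring until the ring is past it and the gate snaps shut behind it. Then tug the ring upward against the shut gate with about 6 N to make sure it is caught, let the cup down gently and leave it hanging still and free from the hook. The hook is only clamped to the rail, so never push or pull it with more than 10 N, and do not knock over or shove the other things.

Things in the scene. Friction and masses are not known exactly. Their poses are not given: they have to be found in the camera images.
- cup_grip (a point): centre of the blue handle of the large measuring cup, half-way up its thickness: 72 mm long, 14 mm wide (y), 9 mm thick (z), level, 40 mm above the worktop while the cup stands. x runs along the handle from the cup to its hanging ring, y across, z up while it stands. Cup's centre line 80 mm behind (-x), ring's far end 76 mm ahead (+x)
- cup_ring (a point): centre of the wire at the far end of the cup's hanging ring (the point farthest from the cup); axes as cup_grip. The ring is of 5 mm steel wire, 28 mm across inside, 38 mm outside, lying in the handle's xy plane; its centre is 16.5 mm behind this point (-x); a 7 mm long neck joins it to the handle
- cup: the large steel measuring cup with the blue handle, 76 mm across the rim, 45 mm high, about 110 g, standing upright; origin at the centre of its underside, axes as cup_grip. Hung by its ring it comes to rest with the handle 1.42 rad from level, the cup low and a little to the hook's front, its underside facing the hook's +x; let go away from there it swings for many seconds
- hook_seat (a point): lowest inside point of the snap hook in the middle of the rail, where a hung ring's wire rests (wire centre 2.5 mm above it), given for a hook hanging plumb. x points from the hook's open front to its spine, y along the rail, z up. The hook is a J of 6.4 mm bar in the xz plane: front leg at x = -13, spine at x = +13 mm rising to the rail. Never load it with more than 10 N
- hook_tip (a point): top of the front leg of a plumb hook, axes as hook_seat, 13 mm in front (-x) and 16.5 mm above it. The ring goes in level, handle to the front, the tip passing up through its hole: its far wire comes down behind the tip, best 8 to 12 mm behind the real tip's centre and within 6 mm sideways, and presses the gate down. Nearer the spine the gate is much harder to press
- gate_pin (a point): hinge pin of the red sprung gate, a 4 mm bar; axes as hook_seat, from which it lies 10 mm back (+x) and 37 mm up on a plumb hook. The shut gate slopes down at 52 degrees to its free end just behind the tip (x = -8, z = +14 mm): a wire coming down meets it 28 mm above hook_seat at x = -3, 1.3 mm higher per mm nearer the spine. From below it does not give: a wire drawn up meets it 9 to 20 mm up
- gate (a joint): angle of the gate: 0 shut, 0.55 rad fully pressed in. Its spring shuts it; pressing it open with the wire 8 to 12 mm behind the tip's centre takes about 3 to 7 N. It snaps shut over the wire only when the wire is nearly at the bottom of the bend, its centre about 4 to 7 mm above hook_seat
- rail: utensil rail fixed to the worktop: 12 mm bar along y on posts at y = +-200 mm, bar centre 307 mm up, 13 mm behind hook_seat. Origin on the worktop under hook_seat (248 mm up), axes as hook_seat. The hook's collar sits stiffly on the bar, turned by up to 0.08 rad either way, unmeasured: hook up to 5 mm before or behind the points given. Turner (y = +125) and whisk (-125) hang, 60 mm wide
- small_cup: bystander: smaller steel measuring cup with a green handle, 60 mm across, 38 mm high; origin under its centre, handle along +x, its ring's far end 141 mm from the origin
- jar_red: bystander: jam jar 62 mm across, 85 mm high; origin at its underside
- jar_amber: bystander: honey jar 62 mm across, 85 mm high; origin at its underside
- mug: bystander: blue mug 82 mm across, 95 mm high; origin at its underside
- salt: bystander: white salt pot 52 mm across, 92 mm high; origin at its underside
- pepper: bystander: wooden pepper mill 54 mm across, 137 mm high; origin at its underside
Mind the look-alikes: they are no part of the job. Leave any yellow look-alike of the cup alone.

How it is judged (in metres and radians):
On the way, in this order (a step that is already met when the one before it is completed fails the run):
1. the ring's far wire is inside the hook, behind the tip and under the gate, and the gate is shut again (x of cup_ring in the frame of hook_seat between -0.012 and 0.014 m and z of cup_ring in the frame of hook_seat between -0.002 and 0.012 m and y of cup_ring in the frame of hook_seat between -0.012 and 0.012 m and value of joint gate below 0.08 rad), for 0.15 s.
2. tugged: the ring is drawn up against the underside of the shut gate with at least 4 N (z of cup_ring in the frame of hook_seat between 0.0065 and 0.026 m and distance between cup_ring and hook_seat below 0.03 m and value of joint gate below 0.08 rad and contact force between cup and rail above 4 N), for 0.1 s.
At the end, for the whole second after the job is handed in: the cup hangs freely by its ring in the snap hook: the ring's far wire within 12 mm of the hook's seat, gate shut (under 0.08 rad), handle within 0.4 rad of vertical with the cup below, moving slower than 0.12 m/s (distance between cup_ring and hook_seat below 0.012 m and value of joint gate below 0.08 rad and angle between the x axis of cup and the z axis of rail, either way round below 0.4 rad and height (world z) of cup between 0.05 and 0.16 m and linear speed of cup below 0.12 m/s); the robot touches nothing.
It fails at once if the cup loads the hook or rail with more than 10 N (contact force between cup and rail above 10 N).
It fails at once if a bystander is shoved more than 40 mm (distance of any of small_cup, jar_red, jar_amber, mug, salt, pepper from where it was at the start of the episode above 0.04 m).
It fails at once if a bystander is knocked over (angle between any of small_cup, jar_red, jar_amber, mug, salt, pepper's own z axis and vertical above 0.6 rad).
It also fails if it takes over 72 s, if anything falls off the work surface, if the arm or the gripper's body presses on something with over 40 N, if the wrist force passes 120 N, or if a joint passes its speed limit or range.

## Working session

There is one attempt and no reset: what is moved stays moved. The work goes in short steps, Python scripts to look and compute and a tool call to move; the robot and the scene stay as the last step left them, time stands still between calls to the robot, and variables do not carry over. Pictures are saved under pics/ and viewed, at most 10 in all, crops included, and the job is handed in when it is done.

Besides the shell and the picture viewer there is one more tool, called after "Call:" as name(argument=value, ...) on one line, values as JSON. apply_moves: Moves the arm, as the interface text tells. Its arguments: {"type":"object","properties":{"rows":{"type":"array"},"fingers":{"type":"number"},"grip_force":{"type":"number"}},"required":["rows"]}

```bash
mkdir -p pics; cat > h.py <<'E'
import numpy as np, cv2
from scipy.spatial.transform import Rotation as Ro
from bench import sense, eyes, job, models
def snap(n,fn=None,crop=None,scale=1):
    p,d=eyes.snapshot(n)
    if fn:
        q=p if crop is None else p[crop[1]:crop[3],crop[0]:crop[2]]
        cv2.imwrite('pics/'+fn,cv2.resize(q[:,:,::-1],None,fx=scale,fy=scale,interpolation=cv2.INTER_CUBIC))
    return p,d
def world(n,u,v,z):
    c=eyes.get_calibration(n);K=np.array(c['intrinsics']);R=np.array(c['R']);t=np.array(c['t'])
    X=np.stack([(np.asarray(u)-K[0,2])/K[0,0]*z,(np.asarray(v)-K[1,2])/K[1,1]*z,z],-1)
    return (X-t)@R
def proj(n,P):
    c=eyes.get_calibration(n);K=np.array(c['intrinsics']);x=np.array(c['R'])@np.asarray(P,float)+np.array(c['t']);x=K@x
    return x[:2]/x[2]
E
python3 - <<'E'
from h import *
np.set_printoptions(precision=1,suppress=True)
for n in('scene','top'):
    snap(n,n+'1.png')
    c=eyes.get_calibration(n);print(n,np.array(c['R']),-np.array(c['R']).T@np.array(c['t']))
    for k in('cup_grip','cup_ring','cup','hook_seat','hook_tip','gate_pin','small_cup'):
        for o in models.place_of(k,n)[:3]: print(k,np.array(o['xyz']),round(o['confidence'],2),proj(n,o['xyz']))
print(sense())
E
```

```text
scene [[ 0.8  0.6  0. ]
 [ 0.5 -0.7 -0.5]
 [-0.3  0.4 -0.8]] [ 835.2 -499.6 1091.7]
cup_grip [ 467.3 -197.9   36.7] 0.71 [232.9 287.7]
cup_grip [380.6   6.6  36.8] 0.67 [257.3 216. ]
cup_grip [ 218.8 -393.5   43.6] 0.57 [105.5 287.8]
cup_ring [374.2  78.3  37.7] 0.82 [271.4 198. ]
cup_ring [ 198.7 -469.3   38.5] 0.64 [ 76.5 306.8]
cup_ring [ 538.9 -168.3   35.3] 0.6 [262.5 295.5]
cup [389.2 -75.7  -2.3] 0.8 [241.4 245. ]
cup [ 243.2 -313.5   -4.1] 0.73 [141.  278.1]
cup [ 394.8 -225.5   -3.2] 0.58 [206.2 286. ]
hook_seat [657.2  72.4 252. ] 0.8 [368.3 208.1]
hook_tip [642.5  73.8 265.5] 0.56 [364. 201.]
gate_pin [668.4  73.5 287. ] 0.73 [375.8 201.5]
gate_pin [555.  444.5  -0.7] 0.54 [388.1 158.6]
small_cup [404.7 244.7  -0.9] 0.64 [312.7 175.1]
small_cup [ 536.8 -169.6   35.2] 0.25 [261.5 295.4]
top [[-0.  -1.  -0. ]
 [-1.   0.  -0.2]
 [ 0.2  0.  -1. ]] [ 315.7  -19.8 1266.1]
cup_grip [380.3   0.6  41.5] 0.8 [277.5 250.4]
cup_grip [ 472.9 -193.    41.1] 0.64 [345.9 217.3]
cup_grip [685.  378.2  -1.6] 0.19 [152.1 149.9]
cup_ring [ 198.7 -466.7   37.4] 0.85 [448.2 316.4]
cup_ring [ 545.1 -165.7   41.4] 0.83 [335.7 192.2]
cup_ring [373.5  80.8  39.1] 0.68 [248.9 252.9]
cup [ 397.9 -226.4    3.9] 0.79 [356.3 244.7]
cup [394.9 -78.2  -5.3] 0.75 [304.9 246.1]
cup [ 245.1 -314.2    0.7] 0.65 [388.6 298.5]
hook_seat [654.4  70.5 246.4] 0.62 [247.2 132.9]
small_cup [410.3 242.8   3.8] 0.89 [194.2 240.9]
{'time': 0.8, 'joint_pos': array([66.3,  7.5, 85.3, -0. , 87.3, -4.9]), 'qd': array([-0. , -0. , -0. ,  0.1, -0. ,  0. ]), 'joint_efforts': array([ -0. , -56.9, -50.1,  -0. ,   0. ,  -0. ]), 'tool_pos': array([193.2, 568.1, 231.3]), 'tcp_rot': array([-180. ,    0. ,  161.2]), 'ft_force': array([ 0.5, -0.2, -0.6]), 'wrist_torque': array([-0., -0.,  0.]), 'grip_force': 0.0, 'finger_gap': 84.92961573887584}
```

View pics/scene1.png

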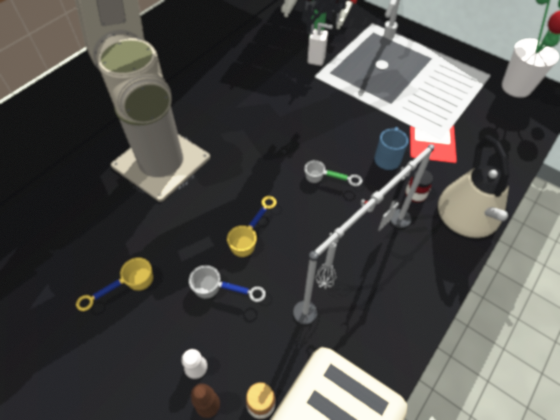

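View pics/top1.png

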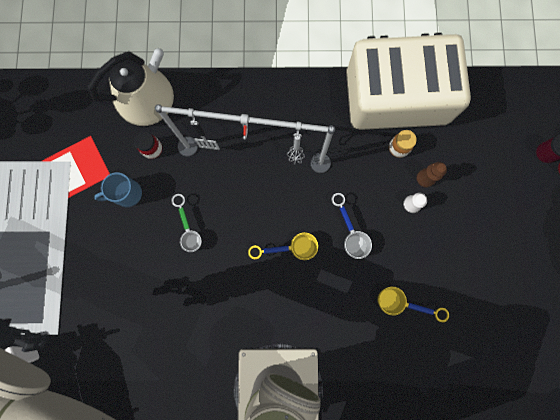

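The candidates are the steel cup with the blue handle (scene 205,283; top 358,244), the yellow look-alikes (scene 242,240 and 137,275), and the small green-handled cup (scene 315,172). By the description it is the steel one at top (358,244). I'll check it in a close crop and fit the rail and cup.

```bash
python3 - <<'E'
from h import *
np.set_printoptions(precision=1,suppress=True)
pt,dt=snap('top'); ps,ds=snap('scene')
a=cv2.resize(pt[180:270,310:390],(400,450),interpolation=cv2.INTER_CUBIC)
b=cv2.resize(ps[170:250,335:405],(394,450),interpolation=cv2.INTER_CUBIC)
cv2.imwrite('pics/crop1.png',np.hstack([a,b])[:,:,::-1])
for n,p,d in(('top',pt,dt),('scene',ps,ds)):
    v,u=np.mgrid[:420,:560]
    W=world(n,u,v,d.astype(float)); ok=d>0
    hsv=cv2.cvtColor(p,cv2.COLOR_RGB2HSV)
    near=ok&(np.hypot(W[...,0]-440,W[...,1]+205)<150)&(W[...,2]>25)&(W[...,2]<60)
    blue=near&(hsv[...,0]>105)&(hsv[...,0]<130)&(hsv[...,1]>150)&(W[...,1]<-150)
    B=W[blue];
    if len(B): 
        c=B.mean(0);s=np.linalg.svd(B[:,:2]-c[:2])[2][0]; pr=(B[:,:2]-c[:2])@s
        print(n,'blue',len(B),c,np.median(B[:,2]),s,np.degrees(np.arctan2(s[1],s[0])),pr.min(),pr.max(),'mid',c[:2]+s*(pr.min()+pr.max())/2)
    steel=near&(hsv[...,1]<70)&(W[...,1]<-130)&(W[...,2]>38)
    S=W[steel]; m=S[:,0]<450; print('rim',S[m].min(0),S[m].max(0),'ring',S[S[:,0]>515].min(0),S[S[:,0]>515].max(0))
    rail=ok&(W[...,2]>295)&(W[...,2]<325)&(W[...,0]>600)&(W[...,0]<760)&(abs(W[...,1]-70)<220)
    L=W[rail]; 
    f=cv2.fitLine(L[:,:2].astype(np.float32),cv2.DIST_HUBER,0,.01,.01).ravel()
    print('rail',len(L),f,np.degrees(np.arctan2(f[1],f[0])),np.percentile(L[:,1],[0,2,98,100]),np.percentile(L[:,2],[5,50,95]), 'x at y=70',f[2]+f[0]/f[1]*(70-f[3]))
    red=ok&((hsv[...,0]<8)|(hsv[...,0]>172))&(hsv[...,1]>150)&(abs(W[...,1]-70)<40)&(W[...,2]>230)&(W[...,2]<310)
    G=W[red];print('red',len(G)); 
    if len(G):print(G.min(0),G.max(0),np.median(G,0))
    hk=ok&(abs(W[...,1]-72)<25)&(W[...,2]>235)&(W[...,2]<320)&(abs(W[...,0]-660)<40)
    vv,uu=np.nonzero(hk);print('hook px',uu.min(),uu.max(),vv.min(),vv.max()); H=W[hk]; 
    o=np.argsort(H[:,2]); 
    for i in o[::max(1,len(o)//40)]: print(H[i],uu[i],vv[i],p[vv[i],uu[i]])
E
```

```text
top blue 118 [ 470.4 -194.1   44.8] 44.70213655106192 [-0.9 -0.4] -158.0248046363261 -35.22586429525997 34.52166442593977 mid [ 470.7 -194. ]
rim [ 360.8 -260.8   38.1] [ 437.  -187.8   52.9] ring [ 515.8 -189.    38.9] [ 543.2 -154.2   48.4]
rail 1036 [  0.1   1.  666.8  72.8] 82.402214 [-133.2 -128.   270.7  277.3] [307.4 312.9 316.9] x at y=70 666.3956
red 19
[644.8  72.7 265.3] [661.4  76.4 283.4] [651.3  75.  276.7]
hook px 234 255 114 138
[657.4  71.2 244.1] 247 132 [ 89  99 102]
[645.4  73.  250.1] 246 136 [125 131 131]
[656.9  72.9 253.3] 246 131 [156 131 129]
[663.1  70.2 257.2] 247 128 [ 95 108 109]
[643.2  74.1 264.6] 245 135 [137  84  81]
[637.9  74.  265.6] 245 137 [134 141 142]
[644.8  76.3 267.2] 244 134 [219  52  34]
[646.   73.6 270.9] 245 133 [169  66  58]
[651.8  70.8 275.7] 246 130 [161 127 123]
[651.1  75.4 277.8] 244 130 [240  64  49]
[655.4  70.5 279.5] 246 128 [144  91  87]
[659.3  72.7 282.3] 245 126 [187  51  40]
[663.   67.7 285.7] 247 124 [111 114 113]
[660.2  69.9 286.9] 246 125 [154 129 129]
[662.6  76.3 293.8] 243 123 [134 139 142]
[658.4  72.9 305.7] 2
[... 3215 characters left out ...]
313. ] 381 190 [211 212 209]
[665.5  53.3 313.1] 372 200 [234 235 233]
[671.1  93.8 313.3] 384 189 [238 239 237]
[672.7  78.3 313.5] 381 194 [227 227 225]
[677.7  65.6 313.6] 380 199 [146 147 144]
[676.1  64.  314.1] 379 199 [159 160 157]
[661.1  68.4 314.4] 374 194 [216 216 213]
[668.6  80.7 314.6] 380 192 [236 237 235]
[663.6  76.4 315. ] 377 192 [213 214 211]
[674.2  70.8 315.7] 380 196 [216 217 213]
[664.2  62.6 316.1] 374 196 [197 198 195]
[671.   67.7 316.4] 378 196 [230 230 228]
[665.   69.2 316.9] 376 194 [242 242 240]
[670.8  63.5 317.2] 377 197 [214 215 211]
[665.5  72.3 317.5] 377 193 [238 239 237]
[666.2  62.7 317.8] 375 196 [219 220 218]
[663.7  62.2 319.8] 374 195 [220 221 219]
```

View pics/crop1.png

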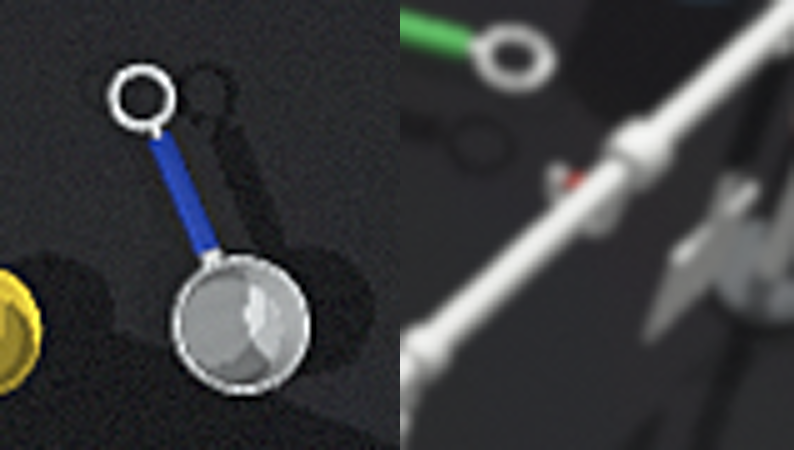

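The left half of the crop shows the steel cup with the blue handle and no yellow, with the ring at crop (142,97). The right half shows the hook with a red gate under the rail at crop (565,180). That confirms the choice. The grip point is about (472,-195,40) at yaw 21.8°. The rail x axis has yaw −7.55°, and hook_seat is about (656,72,248). I'll travel above the cup first, then turn.

Call:
apply_moves(rows=[[-34,-42.2,2,0,0,0],[-34,-42.2,2,0,0,0],[-34,-42.2,2,0,0,0],[-34,-42.2,2,0,0,0],[-34,-42.2,2,0,0,0]], fingers=60)

```text
time: 1.52
tool_pos: [286.6, 312.1, 221.4]
tcp_rot: [180.0, 0.0, 161.2]
ft_force: [0.3, 0.2, 0.4]
finger_gap: 59.9
grip_force: 0.0
```

Call:
apply_moves(rows=[[-34,-42.2,2,0,0,0],[-34,-42.2,2,0,0,0],[-34,-42.2,2,0,0,0],[-34,-42.2,2,0,0,0],[-34,-42.2,2,0,0,0]])

```text
time: 2.15
tool_pos: [379.7, 57.3, 211.7]
tcp_rot: [180.0, 0.1, 161.2]
ft_force: [1.4, 1.0, -0.2]
finger_gap: 59.8
grip_force: 0.0
```

Call:
apply_moves(rows=[[-34,-42.2,2,0,0,0],[-34,-42.2,2,0,0,0],[-34,-42.2,2,0,0,0],[-34,-42.2,2,0,0,0],[-34,-42.2,2,0,0,0]])

```text
time: 2.78
tool_pos: [472.7, -197.4, 201.5]
tcp_rot: [180.0, 0.0, 161.2]
ft_force: [0.7, 1.1, 0.5]
finger_gap: 59.9
grip_force: 0.0
```

Call:
apply_moves(rows=[[0,0,0,0,0,0.1622],[0,0,0,0,0,0.1622],[0,0,0,0,0,0.1622],[0,0,0,0,0,0.1622],[0,0,0,0,0,0.1622]])

```text
time: 3.4
tool_pos: [472.2, -195.5, 201.4]
tcp_rot: [180.0, 0.0, 114.4]
ft_force: [-0.3, -0.1, 0.3]
finger_gap: 60.3
grip_force: 0.0
```

Call:
apply_moves(rows=[[0,0,0,0,0,0.1622],[0,0,0,0,0,0.1622],[0,0,0,0,0,0.1622],[0,0,0,0,0,0.1622],[0,0,0,0,0,0.1622]])

```text
time: 4.03
tool_pos: [472.2, -195.4, 201.4]
tcp_rot: [180.0, 0.0, 68.0]
ft_force: [0.4, -0.0, 1.1]
finger_gap: 60.6
grip_force: 0.0
```

Call:
apply_moves(rows=[[0,0,0,0,0,0.1622],[0,0,0,0,0,0.1622],[0,0,0,0,0,0.1622],[0,0,0,0,0,0.1622],[0,0,0,0,0,0.1622]])

```text
time: 4.65
tool_pos: [472.2, -195.4, 201.4]
tcp_rot: [180.0, -0.0, 21.5]
ft_force: [-0.5, -0.5, 0.5]
finger_gap: 59.9
grip_force: 0.0
```

```bash
cat >> h.py <<'E'
import json
def log():
    s=sense()
    open('log.jsonl','a').write(json.dumps([list(map(float,s['joint_pos'])),list(map(float,s['tool_pos'])),list(map(float,s['tcp_rot']))])+'\n')
    f=lambda k:np.round(s[k],2)
    print('t',round(s['time'],2),'tcp',f('tool_pos'),'rot',f('tcp_rot'),'F',f('ft_force'),'T',f('wrist_torque'),'gap',f('finger_gap'),'gf',f('grip_force'),'j',f('joint_pos'))
    return s
def Rt(s): return Ro.from_euler('xyz',s['tcp_rot'],degrees=True).as_matrix()
E
python3 -c "
from h import *
log()"
```

```text
t 4.65 tcp [ 472.23 -195.43  201.41] rot [ 1.7999e+02 -1.0000e-02  2.1510e+01] F [-0.5  -0.46  0.46] T [-0.01 -0.05  0.01] gap 59.86 gf 0.0 j [-28.23  -5.51 101.53  -0.    83.97  40.26]
```

Call:
apply_moves(rows=[[0,0,0,0,0.17,0],[0,0,0,0,0.17,0],[0,0,0,0,0.17,0],[0,0,0,0,0.17,0],[0,0,0,0,0.17,0]])

```text
time: 5.28
tool_pos: [472.3, -196.3, 202.7]
tcp_rot: [179.6, -49.0, 22.0]
ft_force: [0.1, 1.6, -1.1]
finger_gap: 60.2
grip_force: 0.0
```

```bash
python3 -c "
from h import *
log()"
```

```text
t 5.28 tcp [ 472.34 -196.31  202.66] rot [179.62 -49.03  22.03] F [ 0.08  1.63 -1.05] T [-0.1   0.36  0.09] gap 60.16 gf 0.0 j [-62.   -24.03 130.21  51.08  74.66  -8.64]
```

Call:
apply_moves(rows=[[0,0,0,0,-0.17,0],[0,0,0,0,-0.17,0],[0,0,0,0,-0.17,0],[0,0,0,0,-0.17,0],[0,0,0,0,-0.17,0]])

```text
time: 5.9
tool_pos: [472.9, -196.0, 202.9]
tcp_rot: [179.8, 0.2, 21.8]
ft_force: [-0.2, 0.8, -0.1]
finger_gap: 59.7
grip_force: 0.0
```

```bash
cat > kin.py <<'E'
import numpy as np, json
from scipy.spatial.transform import Rotation as Ro
from scipy.optimize import least_squares
L=[json.loads(l) for l in open('log.jsonl')]+[[[66.326,7.471,85.268,0,87.261,-4.893],[193.155,568.064,231.292],[-180,0,161.2]]]
rz=lambda a:Ro.from_euler('z',a,degrees=True).as_matrix(); ry=lambda a:Ro.from_euler('y',a,degrees=True).as_matrix()
# signs s4,s6, tool const yaw
def fk(q,p,s4,s6,c):
    a1,h,L1,L2,b,e,d,e2=p
    R=rz(q[0]); x=R@[a1,0,h]
    R=R@ry(q[1]); x=x+R@[0,e,L1]
    R=R@ry(q[2]); x=x+R@[b,0,L2]
    R=R@rz(s4*q[3])@ry(q[4]); R=R@rz(s6*q[5]); x=x+R@[0,0,d]
    return x,R@rz(c)
def res(p,s4,s6,c):
    r=[]
    for q,t,e in L:
        x,R=fk(q,p,s4,s6,c); T=Ro.from_euler('xyz',e,degrees=True).as_matrix()
        r+=list(x-t)+list(100*(R-T).ravel())
    return r+list(.0003*(np.array(p)-[0,300,400,500,0,50,300,0]))
def fit():
    best=None
    for s4 in(1,-1):
     for s6 in(1,-1):
      for c in(0,90,180,-90):
        o=least_squares(res,[0,300,400,500,0,50,300,0],args=(s4,s6,c))
        if best is None or o.cost<best[0]: best=(o.cost,o.x,s4,s6,c)
    return best
if __name__=='__main__':
    b=fit();print(b); r=np.array(res(*b[1:]))[:-8].reshape(-1,12);print(np.round(r[:,:3],2),abs(r[:,3:]).max(1))
E
python3 -c "
from h import *
log()"; python3 kin.py
```

```text
t 5.9 tcp [ 472.94 -195.98  202.94] rot [179.79   0.22  21.79] F [-0.21  0.84 -0.1 ] T [-0.05  0.02 -0.06] gap 59.75 gf 0.0 j [-28.03  -5.4  101.27  -0.3   84.12  40.21]
(np.float64(0.001650831249953558), array([2.59255624e-04, 3.18087634e+02, 3.69104976e+02, 5.53399147e+02,
       6.15909153e+01, 5.11986744e+01, 3.64801719e+02, 0.00000000e+00]), 1, 1, 90)
[[-0. -0. -0.]
 [ 0. -0.  0.]
 [-0. -0. -0.]
 [-0.  0. -0.]] [2.77555756e-14 2.22044605e-14 4.44089210e-14 3.13938496e-02]
```

```bash
cat > ik.py <<'E'
from kin import *
B=fit(); P=B[1:]
lo=np.array([-169.43,-51.17,1.28,-76.62,0,-152.29]);hi=np.array([169.43,129.36,143.12,256.62,156.53,152.29])
def ik(x,R,q0):
    f=lambda q:np.r_[(lambda a:np.r_[a[0]-x,200*(a[1]-R).ravel()])(fk(q,*P))]
    o=least_squares(f,np.clip(q0,lo+.01,hi-.01),bounds=(lo,hi)); return o.x,np.sqrt(2*o.cost)
def pose(ring,yaw,th,g,off=76.,roll=0):
    # cup handle: pitch th (0 level, +: ring up), tool tilted g deg back (tool z toward -x) relative to the cup
    C=rz(yaw)@ry(-th)                 # cup axes
    grip=ring+C@[-off,0,0]
    T=C@ry(g)@np.diag([1,-1,-1.])     # tool axes, tool z = -C z leaning to -x
    return grip+T@[0,0,19],T
E
python3 - <<'E'
from ik import *
np.set_printoptions(precision=1,suppress=True)
ring=np.array([655.5,72,252.])
for yaw in(-7.5,5,17,25):
  for g in(0,15):
    q=np.array([5,0,100,0,80,90.]); 
    for th in range(0,86,9):
        x,R=pose(ring,yaw,th,g); q,e=ik(x,R,q); print(yaw,g,th,q,round(e,1))
E
```

```text
-7.5 0 0 [  3.    5.3  87.5   0.   87.3 100.5] 0.0
-7.5 0 9 [  4.1  -2.2  96.8  -1.8  76.6 101.9] 0.0
-7.5 0 18 [  5.3  -9.  105.7  -4.3  65.8 103.9] 0.0
-7.5 0 27 [  6.6 -14.9 114.1  -7.8  54.8 107.1] 0.0
-7.5 0 36 [  7.9 -19.5 121.9 -13.2  43.4 112.3] 0.0
-7.5 0 45 [  9.3 -22.3 128.8 -22.9  31.7 121.8] 0.0
-7.5 0 54 [ 10.6 -22.3 134.5 -44.6  20.9 143.5] 0.0
-7.5 0 63 [  7.  -23.3 138.  -56.   11.6 152.3] 25.7
-7.5 0 72 [  2.1 -24.9 140.3 -58.8   2.8 152.3] 59.9
-7.5 0 81 [  0.3 -26.4 141.  -60.    0.  152.3] 95.6
-7.5 15 0 [  1.6  18.9  73.1   2.4 102.8  99.4] 0.0
-7.5 15 9 [ 2.4 11.1 82.5  1.  92.3 99.9] 0.0
-7.5 15 18 [  3.3   3.8  91.5  -0.6  81.7 100.9] 0.0
-7.5 15 27 [  4.3  -2.9 100.2  -2.6  71.  102.4] 0.0
-7.5 15 36 [  5.4  -8.9 108.4  -5.3  60.  104.7] 0.0
-7.5 15 45 [  6.6 -13.7 116.1  -9.3  48.7 108.5] 0.0
-7.5 15 54 [  7.9 -17.1 123.1 -16.   37.1 114.9] 0.0
-7.5 15 63 [  9.  -18.5 129.1 -29.4  25.5 128.2] 0.0
-7.5 15 72 [  8.9 -17.9 133.4 -54.2  15.9 152.3] 6.6
-7.5 15 81 [  4.3 -19.3 135.6 -57.3   7.2 152.3] 40.4
5 0 0 [ 1.4  4.9 87.9  0.  87.3 86.4] 0.0
5 0 9 [ 1.  -2
[... 2163 characters left out ...]
 26.1] 0.0
25 0 54 [-18.2 -19.3 132.2  60.7  39.4   7.1] 0.0
25 0 63 [-20.3 -15.3 135.7  83.3  39.6 -15.9] 0.0
25 0 72 [-21.4  -7.6 136.8 104.2  45.3 -37.8] 0.0
25 0 81 [-21.6   3.1 135.4 119.5  55.5 -54.3] 0.0
25 15 0 [  2.3  18.9  73.2  -5.9 101.8  66.8] 0.0
25 15 9 [ 0.4 11.3 82.3 -2.5 91.9 65.4] 0.0
25 15 18 [-1.7  4.2 91.1  1.4 82.  63.1] 0.0
25 15 27 [-4.1 -2.3 99.5  6.1 72.3 59.5] 0.0
25 15 36 [ -6.8  -7.8 107.5  12.2  62.8  54.3] 0.0
25 15 45 [ -9.5 -12.3 114.9  20.6  53.8  46.7] 0.0
25 15 54 [-12.3 -15.3 121.6  32.2  45.7  35.6] 0.0
25 15 63 [-14.9 -16.1 127.3  48.7  39.4  19.4] 0.0
25 15 72 [-17.1 -14.3 131.5  70.4  36.6  -2.3] 0.0
25 15 81 [-18.6  -9.3 133.9  93.7  39.1 -25.9] 0.0
```

```bash
python3 - <<'E'
from ik import *
np.set_printoptions(precision=1,suppress=True)
print(B[1])
ring=np.array([655.5,72,251.])
for yaw in(9,15,20):
  for g in(0,10,18):
    q=np.array([5,0,100,0,80,90.]); 
    for th in range(0,82,3):
        x,R=pose(ring,yaw,th,g); q,e=ik(x,R,q)
    print(yaw,g,th,q,round(e,1))
    for d in(20,40,60,80,100):
        q,e=ik(x-R@[0,0,d],R,q);print('  ret',d,q,round(e,1))
E
```

```text
[  0.  318.1 369.1 553.4  61.6  51.2 364.8   0. ]
9 0 81 [ -6.5  -2.5 141.2 156.7  41.8 -74.7] 0.0
  ret 20 [ -7.6  -4.3 143.1 155.   42.6 -73.6] 8.2
  ret 40 [ -9.3  -2.5 143.1 152.8  45.8 -72.8] 27.2
  ret 60 [-12.    0.3 143.1 149.6  50.9 -72. ] 45.3
  ret 80 [-15.9   4.  143.1 145.3  57.9 -71.5] 62.2
  ret 100 [-20.7   8.2 143.1 140.2  65.5 -71.5] 77.3
9 10 81 [ -5.8 -12.6 140.7 141.9  23.  -59.1] 0.0
  ret 20 [ -6.7 -17.2 143.1 135.9  21.7 -53.3] 4.3
  ret 40 [ -7.7 -20.1 143.1 124.   19.8 -41.8] 21.9
  ret 60 [ -9.2 -23.8 143.1 106.1  19.  -24.3] 38.5
  ret 80 [-10.9 -28.2 143.1  85.4  20.5  -4. ] 53.6
  ret 100 [-12.9 -32.9 143.1  68.6  24.4  12.4] 67.2
9 18 81 [ -5.  -16.6 137.8 105.2  12.9 -22. ] 0.0
  ret 20 [ -5.7 -22.1 140.6  93.1  13.1 -10. ] 0.0
  ret 40 [ -6.6 -27.8 143.1  79.3  14.1   3.7] 1.2
  ret 60 [ -7.3 -31.6 143.1  61.   16.7  22. ] 14.1
  ret 80 [ -8.2 -35.7 143.1  48.2  20.8  34.8] 25.7
  ret 100 [ -9.1 -39.9 143.1  39.9  25.8  43. ] 36.1
15 0 81 [-12.9  -1.2 140.  140.2  46.2 -64.7] 0.0
  ret 20 [-14.7  -5.1 143.1 137.4  46.4 -62.7] 0.0
  ret 40 [-18.   -4.1
[... 1034 characters left out ...]
143.1 112.7  61.1 -51.4] 28.2
  ret 100 [-35.3  -4.1 143.1 107.9  65.4 -50.2] 38.9
20 10 81 [-16.1  -8.9 137.6 111.9  36.9 -40. ] 0.0
  ret 20 [-18.1 -13.5 140.4 107.8  37.8 -36.4] 0.0
  ret 40 [-20.3 -18.2 143.1 103.3  39.  -32.3] 0.5
  ret 60 [-23.6 -20.2 143.1  96.6  42.3 -27.1] 13.4
  ret 80 [-27.1 -22.3 143.1  90.6  46.3 -22.6] 25.0
  ret 100 [-30.7 -24.4 143.1  85.4  50.7 -18.8] 35.3
20 18 81 [-14.3 -13.2 135.1  90.4  30.1 -17.6] 0.0
  ret 20 [-16.  -17.9 137.6  85.9  31.7 -13.4] 0.0
  ret 40 [-17.8 -22.9 140.   81.3  33.6  -9.1] 0.0
  ret 60 [-19.9 -28.1 142.4  76.9  35.9  -4.7] 0.0
  ret 80 [-22.3 -31.9 143.1  71.8  39.6  -0. ] 6.6
  ret 100 [-25.  -35.  143.1  67.3  44.    4. ] 15.4
```

The plan is to grip with the tool leaning 18° (body toward the ring), so that lowering stays inside the wrist ranges. Tilting and descending now.

Call:
apply_moves(rows=[[0,0,0,0,-0.105,0],[0,0,0,0,-0.105,0],[0,0,0,0,-0.104,0],[0,0,0,0,0,0],[0,0,0,0,0,0]], fingers=42)

```text
time: 6.52
tool_pos: [472.3, -195.4, 201.2]
tcp_rot: [-180.0, 17.9, 21.8]
ft_force: [-0.6, 0.4, 1.2]
finger_gap: 41.9
grip_force: 0.0
```

Call:
apply_moves(rows=[[4.6,-0.1,17.5,0,0,0],[4.6,-0.1,17.5,0,0,0],[4.6,-0.1,17.5,0,0,0],[4.6,-0.1,17.5,0,0,0],[4.6,-0.1,17.5,0,0,0]])

```text
time: 7.15
tool_pos: [466.9, -196.8, 109.4]
tcp_rot: [-180.0, 18.0, 21.8]
ft_force: [0.6, 0.7, 0.2]
finger_gap: 41.7
grip_force: 0.0
```

```bash
python3 - <<'E'
from h import *
s=log(); 
snap('scene','pre.png',(150,200,330,340),4)
T=Rt(s); tgt=np.array([462.9,-198.7,21.9]); print('to go (tool)',T.T@(tgt-s['tool_pos']))
E
```

```text
t 7.15 tcp [ 466.87 -196.82  109.44] rot [-179.97   18.01   21.82] F [0.58 0.72 0.18] T [ 0.02 -0.12  0.06] gap 41.71 gf 0.0 j [-20.13  12.44  94.72 -11.93  86.52  50.21]
to go (tool) [22.90383068  0.30627165 84.60546161]
```

View pics/pre.png

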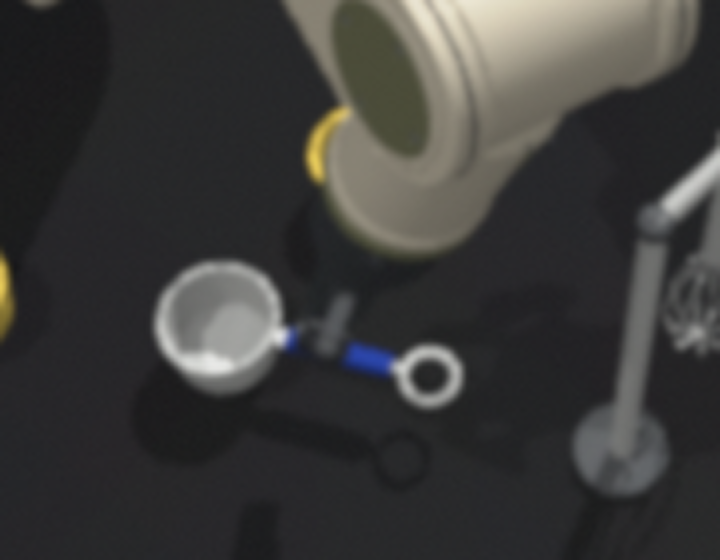

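The crop shows the fingers lined up across the blue handle at crop (330,325), with nothing in the way. Going down and closing.

Call:
apply_moves(rows=[[4.6,0.1,17,0,0,0],[4.6,0.1,17,0,0,0],[4.6,0.1,17,0,0,0],[4.6,0,17,0,0,0],[4.5,0,16.6,0,0,0]])

```text
time: 7.82
tool_pos: [463.1, -198.7, 22.2]
tcp_rot: [-180.0, 18.0, 21.8]
ft_force: [1.3, 0.2, -0.4]
finger_gap: 42.2
grip_force: 0.0
```

Call:
apply_moves(rows=[[0,0,0,0,0,0],[0,0,0,0,0,0],[0,0,0,0,0,0],[0,0,0,0,0,0],[0,0,0,0,0,0]], fingers=0, grip_force=100)

```text
time: 8.45
tool_pos: [463.6, -198.9, 23.8]
tcp_rot: [180.0, 18.0, 21.8]
ft_force: [0.1, -1.0, -1.6]
finger_gap: 11.7
grip_force: 97.5
```

```bash
python3 -c "
from h import *
log()"
```

```text
t 8.45 tcp [ 463.55 -198.85   23.76] rot [179.97  17.96  21.81] F [ 0.05 -1.   -1.59] T [ 0.14 -0.25  0.04] gap 11.72 gf 97.46 j [-20.43  18.38  97.58 -12.27  77.8   51.81]
```

Gripped (gap 11.7, 97 N). Lifting, turning to yaw 0, and moving to a stand-off in front of the hook.

Call:
apply_moves(rows=[[-7.8,0,-24.1,0,0,0],[-7.8,0,-24.1,0,0,0],[-7.8,0,-24.1,0,0,0],[-7.8,0,-24.1,0,0,0],[-7.8,0,-24.1,0,0,0]])

```text
time: 9.07
tool_pos: [463.4, -198.7, 151.0]
tcp_rot: [180.0, 18.0, 21.8]
ft_force: [0.5, -0.0, -1.2]
finger_gap: 12.1
grip_force: 97.6
```

Call:
apply_moves(rows=[[-7.8,0,-24.1,0,0,0],[-7.8,0,-24.1,0,0,0],[-7.8,0,-24.1,0,0,0],[-7.8,0,-24.1,0,0,0],[-7.8,0,-24.1,0,0,0]])

```text
time: 9.7
tool_pos: [463.4, -198.6, 277.6]
tcp_rot: [180.0, 18.0, 21.8]
ft_force: [-0.1, -1.1, -1.4]
finger_gap: 11.7
grip_force: 97.6
```

Call:
apply_moves(rows=[[0,0,0,0.0235,0,0.0723],[0,0,0,0.0235,0,0.0723],[0,0,0,0.0235,0,0.0723],[0,0,0,0.0235,0,0.0723],[0,0,0,0.0235,0,0.0723]])

```text
time: 10.32
tool_pos: [463.5, -198.7, 276.8]
tcp_rot: [-180.0, 18.0, -0.1]
ft_force: [-0.2, -0.3, 0.1]
finger_gap: 11.6
grip_force: 97.6
```

Call:
apply_moves(rows=[[4.8,-27.1,-1.6,0,0,0],[4.8,-27.1,-1.6,0,0,0],[4.8,-27.1,-1.6,0,0,0],[4.8,-27.1,-1.6,0,0,0],[4.8,-27.1,-1.6,0,0,0]])

```text
time: 10.95
tool_pos: [488.8, -62.3, 277.0]
tcp_rot: [180.0, 18.0, 0.0]
ft_force: [0.4, -0.4, -1.2]
finger_gap: 11.4
grip_force: 97.7
```

Call:
apply_moves(rows=[[4.8,-27.1,-1.6,0,0,0],[4.8,-27.1,-1.6,0,0,0],[4.8,-27.1,-1.6,0,0,0],[4.8,-27.1,-1.6,0,0,0],[4.8,-27.1,-1.6,0,0,0]])

```text
time: 11.58
tool_pos: [514.0, 73.2, 277.2]
tcp_rot: [180.0, 18.0, 0.0]
ft_force: [0.1, 0.3, -0.2]
finger_gap: 11.7
grip_force: 97.7
```

```bash
python3 - <<'E'
from h import *
np.set_printoptions(precision=1,suppress=True)
s=log(); T=Rt(s)
pt,dt=snap('top'); ps,ds=snap('scene')
k=cv2.INTER_CUBIC
a=cv2.resize(pt[110:190,210:290],(400,400),interpolation=k);b=cv2.resize(ps[170:250,320:400],(400,400),interpolation=k)
cv2.imwrite('pics/stand.png',np.hstack([a,b])[:,:,::-1])
grip=s['tool_pos']-T@[0,0,19]; C=T@np.diag([1,-1,-1.])@Ro.from_euler('y',-18,degrees=True).as_matrix()
ring=grip+C@[80,0,0]; print('pred grip',grip,'ring end',ring,'cupx',C[:,0], proj('top',ring),proj('scene',ring))
for n,d in(('top',dt),('scene',ds)):
    v,u=np.mgrid[:420,:560];W=world(n,u,v,d.astype(float))
    m=(d>0)&(W[...,2]>280)&(W[...,2]<310)&(abs(W[...,1]-72)<28)&(W[...,0]>548)&(W[...,0]<625)
    Q=W[m];print(n,len(Q),Q.min(0),Q.max(0),np.median(Q,0),'end y',Q[Q[:,0]>Q[:,0].max()-6].mean(0))
    for kk in('cup_ring','hook_tip','hook_seat'):
        for o in models.place_of(kk,n)[:2]: print(kk,np.array(o['xyz']),round(o['confidence'],2))
E
```

```text
t 11.57 tcp [514.   73.2 277.2] rot [180.  18.   0.] F [ 0.1  0.3 -0.2] T [-0.  -0.2  0.1] gap 11.74 gf 97.72 j [  2.   11.7  77.7   0.6 108.6  92.1]
pred grip [519.9  73.2 295.3] ring end [599.9  73.3 295.3] cupx [1. 0. 0.] [244.  148.9] [349.7 183.8]Traceback (most recent call last):
  File "<stdin>", line 13, in <module>
    return umr_minimum(a, axis, None, out, keepdims, initial, where)
ValueError: zero-size array to reduction operation minimum which has no identity
```

View pics/stand.png

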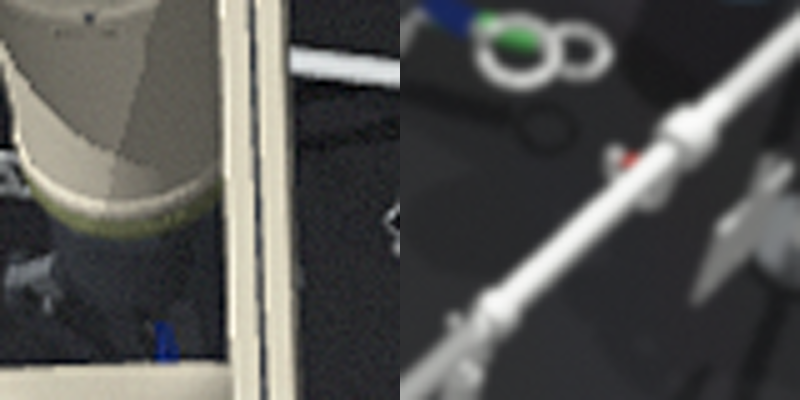

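The left half (top camera) is blocked by the arm. The right half (scene) shows the ring at crop (518,50), in front of the hook tip at (612,155) and the red gate at (632,158). I'll use the scene camera, with the held ring as its calibration target.

```bash
cat > meas.py <<'E'
from h import *
np.set_printoptions(precision=1,suppress=True)
OFF=80.
def cupx(s):
    T=Rt(s); return T@np.diag([1,-1,-1.])@Ro.from_euler('y',-18,degrees=True).as_matrix()
def ringend(s):
    T=Rt(s);return s['tool_pos']-T@[0,0,19]+cupx(s)@[OFF,0,0]
def annulus(c,n='scene',C=np.eye(3)):
    a=np.linspace(0,2*np.pi,72,endpoint=False)
    return np.array([proj(n,c+C@(16.5*np.array([np.cos(t),np.sin(t),0]))) for t in a])
def fitring(p,s,n='scene'):
    # search x,y,(z fixed) for the ring centre maximising brightness on the wire minus hole
    C=cupx(s);c0=ringend(s)-C@[16.5,0,0]; g=cv2.cvtColor(p,cv2.COLOR_RGB2HSV); w=(g[...,2].astype(np.float32))*(g[...,1]<80)
    def score(dx,dy):
        c=c0+[dx,dy,0]; r=0
        for rad,k in((16.5,1),(9,-.5),(22.5,-.5)):
            a=np.linspace(-2.4,2.4,60)
            q=np.array([proj(n,c+C@(rad*np.array([np.cos(t),np.sin(t),0]))) for t in a],np.float32)
            r+=k*cv2.remap(w,q[:,0].copy(),q[:,1].copy(),cv2.INTER_LINEAR).mean()
        return r
    best=max((score(dx,dy),dx,dy) for dx in np.arange(-8,8.1,1) for dy in np.arange(-8,8.1,1))
    best=max((score(best[1]+dx,best[2]+dy),best[1]+dx,best[2]+dy) for dx in np.arange(-1,1.1,.25) for dy in np.arange(-1,1.1,.25))
    return best
E
python3 - <<'E'
from meas import *
s=sense(); p,d=snap('scene'); print('ring score, dx, dy (camera minus kinematics):',fitring(p,s))
v,u=np.mgrid[:420,:560];W=world('scene',u,v,d.astype(float))
for vv in range(194,214):
    print(vv,' '.join(f"{p[vv,uu].astype(int)[0]:3d}/{p[vv,uu].astype(int)[1]:3d}" for uu in range(357,376)))
r=np.array([.991,-.131,0])
for dx in(-5,0,5):
    b=np.array([655.5,72,248])+r*dx
    print(dx,'seat',proj('scene',b),'tip top',proj('scene',b-13*r+[0,0,16.5]),'pin',proj('scene',b+10*r+[0,0,37]),'gate end',proj('scene',b-8*r+[0,0,14]))
print('spine top/bar',proj('scene',[668.4,70.3,307]))
for kk in('cup_ring','hook_tip','hook_seat','gate_pin'):
    for o in models.place_of(kk,'scene')[:2]: print(kk,np.array(o['xyz']),round(o['confidence'],2))
E
```

```text
Traceback (most recent call last):
  File "meas.py", line 21, in fitring
    best=max((score(dx,dy),dx,dy) for dx in np.arange(-8,8.1,1) for dy in np.arange(-8,8.1,1))
  File "meas.py", line 21, in <genexpr>
    best=max((score(dx,dy),dx,dy) for dx in np.arange(-8,8.1,1) for dy in np.arange(-8,8.1,1))
              ~~~~~^^^^^^^
  File "meas.py", line 18, in score
    q=np.array([proj(n,c+C@(rad*np.array([np.cos(t),np.sin(t),0]))) for t in a],np.float32)
                ~~~~^^^^^^^^^^^^^^^^^^^^^^^^^^^^^^^^^^^^^^^^^^^^^^^
  File "h.py", line 15, in proj
    c=eyes.get_calibration(n);K=np.array(c['intrinsics']);x=np.array(c['R'])@np.asarray(P,float)+np.array(c['t']);x=K@x
ValueError: time passes only in moves, steps and waits
```

```bash
cat >> h.py <<'E'
import os,pickle
if not os.path.exists('cal.pkl'):
    pickle.dump({n:{k:np.array(v) for k,v in eyes.get_calibration(n).items()} for n in('scene','top')},open('cal.pkl','wb'))
CAL=pickle.load(open('cal.pkl','rb'))
def world(n,u,v,z):
    c=CAL[n];K=c['intrinsics']
    return (np.stack([(np.asarray(u)-K[0,2])/K[0,0]*z,(np.asarray(v)-K[1,2])/K[1,1]*z,z],-1)-c['t'])@c['R']
def proj(n,P):
    c=CAL[n];x=c['intrinsics']@(c['R']@np.asarray(P,float)+c['t']);return x[:2]/x[2]
E
cat > run.py <<'E'
from meas import *
s=sense(); p,d=snap('scene'); print('ring score, dx, dy (camera minus kinematics):',fitring(p,s))
for vv in range(194,214):
    print(vv,' '.join(f"{p[vv,uu].astype(int)[0]:3d}/{p[vv,uu].astype(int)[1]:3d}" for uu in range(357,376)))
r=np.array([.991,-.131,0])
for dx in(-5,0,5):
    b=np.array([655.5,72,248])+r*dx
    print(dx,'seat',proj('scene',b),'tip top',proj('scene',b-13*r+[0,0,16.5]),'pin',proj('scene',b+10*r+[0,0,37]),'gate end',proj('scene',b-8*r+[0,0,14]))
print('spine top/bar',proj('scene',[668.4,70.3,307]))
for kk in('cup_ring','hook_tip','hook_seat','gate_pin'):
    for o in models.place_of(kk,'scene')[:2]: print(kk,np.array(o['xyz']),round(o['confidence'],2))
E
python3 run.py
```

```text
ring score, dx, dy (camera minus kinematics): (np.float32(106.60062), np.float64(-1.25), np.float64(-2.25))
194  39/ 40  39/ 40  40/ 40  40/ 41  41/ 42  40/ 40  39/ 40  40/ 40  40/ 40  41/ 41  41/ 40  42/ 41  43/ 42  53/ 53  82/ 81 128/129 183/184 226/226 242/242
195  39/ 39  41/ 42  41/ 41  41/ 41  40/ 40  41/ 40  41/ 41  40/ 41  42/ 41  41/ 40  40/ 40  41/ 40  47/ 46  67/ 67 104/104 151/151 197/198 229/230 242/243
196  40/ 40  40/ 40  40/ 41  40/ 41  40/ 41  40/ 40  41/ 41  40/ 40  40/ 41  41/ 40  41/ 41  42/ 41  49/ 49  76/ 76 115/115 151/152 182/183 211/212 228/229
197  40/ 41  40/ 41  41/ 41  39/ 40  41/ 42  44/ 45  45/ 46  43/ 43  41/ 41  41/ 40  41/ 40  43/ 42  54/ 53  85/ 85 123/123 153/154 169/170 182/183 197/198
198  40/ 41  40/ 40  40/ 41  45/ 45  55/ 56  68/ 69  71/ 71  60/ 60  47/ 47  42/ 42  42/ 42  48/ 48  72/ 72 115/115 159/159 186/187 190/192 183/184 176/178
199  40/ 41  40/ 41  43/ 43  56/ 56  87/ 87 114/114 119/119  97/ 96  69/ 62  55/ 45  58/ 50  74/ 71 114/114 168/168 213/214 228/228 224/225 205/206 177/178
200  39/ 40  40/ 41  45/ 46  69/ 69 114/114 152/151 161/
[... 1879 characters left out ...]
/145 107/108  78/ 79  66/ 67  70/ 70  72/ 72  67/ 67  59/ 59  50/ 50  44/ 43  42/ 41  42/ 41
213 239/240 244/244 240/241 230/230 209/210 176/177 142/142 106/106  74/ 74  53/ 53  46/ 46  46/ 46  47/ 46  48/ 47  45/ 43  43/ 42  42/ 41  42/ 41  41/ 41
-5 seat [365.5 207.5] tip top [362.3 200. ] pin [372.  200.8] gate end [363.8 202. ]
0 seat [367.3 208.9] tip top [364.  201.3] pin [373.8 202.2] gate end [365.5 203.3]
5 seat [369.  210.2] tip top [365.7 202.6] pin [375.6 203.5] gate end [367.3 204.6]
spine top/bar [376.8 197.1]
cup_ring [592.7  73.9 289.2] 0.84
cup_ring [374.   79.   37.7] 0.81
hook_tip [640.9  77.2 265. ] 0.94
hook_seat [658.3  74.4 251.1] 0.65
gate_pin [667.9  73.4 287.9] 0.65
```

```bash
cat > hookfit.py <<'E'
from meas import *
yaw=np.radians(-7.55); X=np.array([np.cos(yaw),np.sin(yaw),0]);Y=np.array([-np.sin(yaw),np.cos(yaw),0]);Z=np.array([0,0,1.])
S0=np.array([655.5,72,248.])
t=np.linspace(0,np.pi,40)
hk=np.r_[[[-13,0,z] for z in np.linspace(13.5,9.8,8)],[[-13*np.cos(a),0,9.8-13*np.sin(a)] for a in t],[[13,0,z] for z in np.linspace(9.8,55,60)]]
gt=np.array([[10,0,37]])+np.linspace(0,1,30)[:,None]*np.array([[-18,0,-23]])
rl=np.array([[13,y,59] for y in np.linspace(-60,60,160)])
def pts(al,y0,dS):
    c=np.array([13,0,59.]);R=Ro.from_euler('y',al).as_matrix()
    f=lambda P,rot:(P-c)@R.T+c if rot else P
    w=lambda P:S0+dS+P@np.array([X,Y,Z])
    return [(w(f(hk,1)+[0,y0,0]),3.2),(w(f(gt,1)+[0,y0,0]),2.),(w(rl),6.)]
U0,V0,U1,V1,k=355,197,377,214,8
def render(al,y0,dS,du,dv):
    m=np.zeros(((V1-V0)*k,(U1-U0)*k),np.uint8);c=CAL['scene']
    for P,r in pts(al,y0,dS):
        q=(P@c['R'].T+c['t']);uv=q@c['intrinsics'].T;uv=uv[:,:2]/uv[:,2:]
        rr=r*c['intrinsics'][0,0]/q[:,2]
        for (u,v),a in zip(uv,rr):
            cv2.circle(m,(int(round((u+du-U0+.5)*k*16)),int(round((v+dv-V0+.5)*k*16))),int(round(a*k*16)),255,-1,shift=4)
    return cv2.GaussianBlur(cv2.resize(m,(U1-U0,V1-V0),interpolation=cv2.INTER_AREA).astype(np.float32)/255,(0,0),.8)
def fit(p):
    from scipy.optimize import minimize
    g=p[V0:V1,U0:U1].max(2).astype(np.float32)
    v,u=np.mgrid[V0:V1,U0:U1]; w=np.ones(g.shape); w[(u>367)&(v<200)]=0
    a=np.clip((g-41)/95,0,1)
    def cost(x):
        al,y0,du,dv=x; m=render(al,y0,np.zeros(3),du,dv); return (w*(np.clip(m*1.2,0,1)-a)**2).sum()+ (y0/3)**2*.05+(du**2+dv**2)*.05
    o=min((minimize(cost,[al,0,0,0],method='Nelder-Mead',options=dict(initial_simplex=[[al,0,0,0],[al+.04,0,0,0],[al,3,0,0],[al,0,1,0],[al,0,0,1]],maxiter=300)) for al in(-.06,0,.06)),key=lambda o:o.fun)
    return o,cost
if __name__=='__main__':
    p,d=snap('scene'); o,cost=fit(p); print(o.x,o.fun)
    from scipy.optimize import minimize
    for al in(-.08,-.04,0,.04,.08):
        r=minimize(lambda q:cost([al,*q]),o.x[1:],method='Nelder-Mead',options=dict(maxiter=120,initial_simplex=[[0,0,0],[3,0,0],[0,1,0],[0,0,1]])); print(al,r.fun,r.x)
    # offset of the ring in pixels
    s=sense();b=fitring(p,s);c0=ringend(s)-[16.5,0,0];print('ring px offset',proj('scene',c0+[b[1],b[2],0])-proj('scene',c0),b)
E
python3 hookfit.py
```

```text
[ 0.1  2.3 -1.1 -0.2] 4.701749106846419
-0.08 30.106679251997793 [-2.6 -0.8 -2.3]
-0.04 18.786571513742217 [ 2.7 -1.9 -0.7]
0 10.056832862184647 [ 1.2 -1.3 -0.8]
0.04 5.266794817174559 [ 1.9 -1.1 -0.5]
0.08 5.161368968451643 [ 2.5 -1.  -0.1]
ring px offset [-1.1  0.4] (np.float32(107.5428), np.float64(-1.25), np.float64(-2.5))
```

Call:
apply_moves(rows=[[9.7,-0.7,-3.15,0,0,0],[9.7,-0.7,-3.15,0,0,0],[9.7,-0.7,-3.15,0,0,0],[9.7,-0.7,-3.15,0,0,0],[9.7,-0.7,-3.15,0,0,0]])

```text
time: 12.65
tool_pos: [565.7, 76.0, 277.0]
tcp_rot: [-180.0, 18.0, 0.0]
ft_force: [-0.0, 0.3, -0.8]
finger_gap: 11.6
grip_force: 97.7
```

```bash
sed -i 's/OFF=80./OFF=79./; s/T=Rt(s);return s/T=Rt(s);return np.array([0,0,-1.9])+s/' meas.py; python3 - <<'E'
from meas import *
import hookfit
s=log(); p,d=snap('scene','above.png',(335,170,395,225),10)
b=fitring(p,s); e=ringend(s); c0=e-[16.5,0,0]; print('ring end',e,b,'px off',proj('scene',c0+[b[1],b[2],0])-proj('scene',c0))
print('tip pred',proj('scene',[639.8,75.8,266.1]),'ring end',proj('scene',e))
E
```

```text
t 12.65 tcp [565.7  76.  277. ] rot [-180.    18.     0.1] F [-0.   0.3 -0.8] T [-0.  -0.2 -0. ] gap 11.56 gf 97.67 j [  2.1  19.9  68.    0.7 110.1  92.2]
ring end [650.6  76.  293.2] (np.float32(107.917435), np.float64(-1.25), np.float64(-0.75)) px off [-0.7 -0.1]
tip pred [363.5 199.7] ring end [369.8 195. ]
```

View pics/above.png

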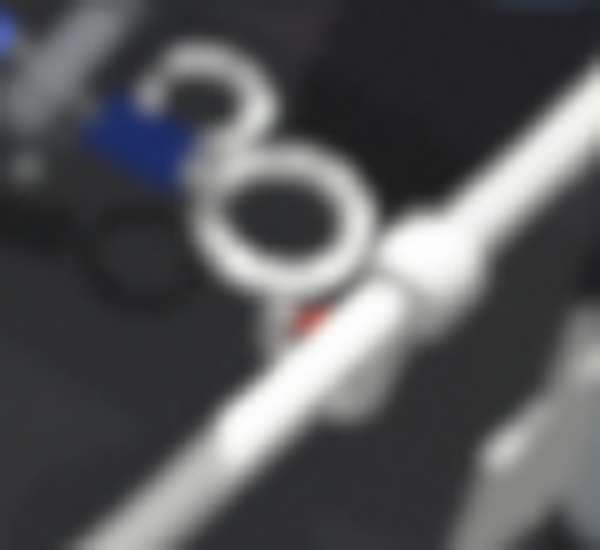

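The crop shows the ring above the hook, its hole in front of the rail and just over the tip at crop (275,310). The fit agrees with the kinematics to about 1 mm. Going down gently to just above the gate.

Call:
apply_moves(rows=[[0.53,-0.14,2.14,0,0,0],[0.53,-0.14,2.14,0,0,0],[0.53,-0.14,2.14,0,0,0],[0.53,-0.14,2.14,0,0,0],[0.53,-0.14,2.14,0,0,0]])

```text
time: 13.32
tool_pos: [564.1, 76.6, 266.1]
tcp_rot: [-180.0, 18.0, 0.0]
ft_force: [0.2, -0.6, -1.0]
finger_gap: 12.1
grip_force: 97.7
```

Call:
apply_moves(rows=[[0.15,0,0.48,0,0,0],[0.15,0,0.48,0,0,0],[0.15,0,0.48,0,0,0],[0.15,0,0.48,0,0,0],[0.15,0,0.48,0,0,0]])

```text
time: 13.95
tool_pos: [564.2, 76.6, 263.6]
tcp_rot: [-180.0, 18.0, 0.0]
ft_force: [-0.3, 1.6, -1.5]
finger_gap: 11.8
grip_force: 97.7
```

```bash
python3 -c "
from meas import *
s=log();print(ringend(s))"
```

```text
t 13.95 tcp [564.1  76.6 263.6] rot [-180.   18.    0.] F [-0.3  1.6 -1.5] T [ 0.  -0.3  0. ] gap 11.77 gf 97.68 j [  2.1  19.8  69.5   0.7 108.7  92.2]
[649.   76.7 279.8]
```

Call:
apply_moves(rows=[[0.12,0,0.38,0,0,0],[0.12,0,0.38,0,0,0],[0.12,0,0.38,0,0,0],[0.12,0,0.38,0,0,0],[0.12,0,0.38,0,0,0]])

```text
time: 14.58
tool_pos: [564.1, 76.6, 261.6]
tcp_rot: [-180.0, 18.0, 0.0]
ft_force: [-0.1, 0.7, 0.2]
finger_gap: 11.8
grip_force: 97.7
```

Call:
apply_moves(rows=[[0.12,0,0.38,0,0,0],[0.12,0,0.38,0,0,0],[0.12,0,0.38,0,0,0],[0.12,0,0.38,0,0,0],[0.12,0,0.38,0,0,0]])

```text
time: 15.2
tool_pos: [564.1, 76.6, 259.6]
tcp_rot: [-180.0, 18.0, 0.0]
ft_force: [-0.5, 0.1, -0.6]
finger_gap: 12.2
grip_force: 97.7
```

```bash
python3 -c "
from meas import *
s=log();print(ringend(s))"
```

```text
t 15.2 tcp [564.1  76.6 259.6] rot [-180.   18.    0.] F [-0.5  0.1 -0.6] T [ 0.  -0.3  0. ] gap 12.19 gf 97.68 j [  2.1  19.9  69.8   0.7 108.3  92.2]
[649.   76.6 275.8]
```

Call:
apply_moves(rows=[[0.12,0,0.38,0,0,0],[0.12,0,0.38,0,0,0],[0.12,0,0.38,0,0,0],[0.12,0,0.38,0,0,0],[0.12,0,0.38,0,0,0]])

```text
time: 15.82
tool_pos: [564.1, 76.6, 257.7]
tcp_rot: [-180.0, 18.0, 0.0]
ft_force: [-0.2, -1.0, -1.2]
finger_gap: 11.8
grip_force: 97.8
```

```bash
python3 -c "
from meas import *
s=log();print(ringend(s),np.array2string(s['wrist_torque'],precision=3))"
```

```text
t 15.82 tcp [564.1  76.6 257.7] rot [-180.   18.    0.] F [-0.2 -1.  -1.2] T [ 0.  -0.2  0. ] gap 11.84 gf 97.77 j [  2.1  19.9  70.    0.7 108.1  92.2]
[649.   76.6 273.9] [ 0.019 -0.242  0.027]
```

Call:
apply_moves(rows=[[0.12,0,0.38,0,0,0],[0.12,0,0.38,0,0,0],[0.12,0,0.38,0,0,0],[0,0,0,0,0,0],[0,0,0,0,0,0]])

```text
time: 16.45
tool_pos: [564.1, 76.6, 256.6]
tcp_rot: [-180.0, 18.0, 0.0]
ft_force: [-0.3, 0.2, 1.2]
finger_gap: 12.0
grip_force: 98.1
```

```bash
python3 - <<'E'
from meas import *
s=log();print(ringend(s),np.array2string(s['wrist_torque'],precision=3))
p,d=snap('scene','near.png',(340,175,390,215),12)
print(fitring(p,s))
s=sense();print(s['ft_force'],s['wrist_torque'])
E
```

```text
t 16.45 tcp [564.1  76.6 256.6] rot [-180.   18.    0.] F [-0.3  0.2  1.1] T [ 0.  -0.2 -0. ] gap 12.02 gf 98.14 j [  2.1  19.9  70.1   0.7 108.   92.2]
[649.   76.7 272.8] [ 0.016 -0.213 -0.005]
(np.float32(96.56491), np.float64(-1.5), np.float64(-0.25))
[ 0.4 -0.4  2. ] [ 0.  -0.2 -0. ]
```

View pics/near.png

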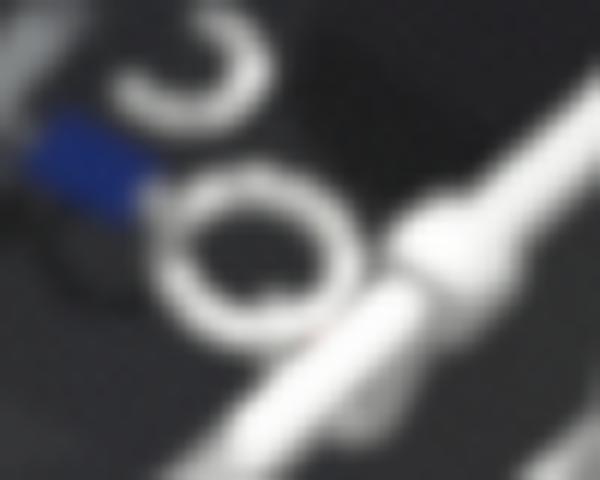

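Contact is building (Fz +2) at ring z≈273, which is lower than expected, so the wire is only about 7.5 mm behind the tip. In the crop the tip shows near the far wire at (280,300). I'll raise it, shift 2.3 mm toward the spine, and retry.

Call:
apply_moves(rows=[[-0.77,0,-2.38,0,0,0],[-0.77,0,-2.38,0,0,0],[2.19,0,-0.71,0,0,0],[0,0,0,0,0,0],[0,0,0,0,0,0]])

```text
time: 17.12
tool_pos: [566.3, 76.6, 261.3]
tcp_rot: [-180.0, 18.0, 0.0]
ft_force: [-0.1, 0.3, -0.9]
finger_gap: 11.7
grip_force: 97.7
```

Call:
apply_moves(rows=[[0.1,0,0.3,0,0,0],[0.1,0,0.3,0,0,0],[0.1,0,0.3,0,0,0],[0.1,0,0.3,0,0,0],[0.1,0,0.3,0,0,0]])

```text
time: 17.75
tool_pos: [566.4, 76.6, 260.0]
tcp_rot: [-180.0, 18.0, 0.0]
ft_force: [0.6, -0.8, 0.3]
finger_gap: 11.7
grip_force: 97.8
```

```bash
cat > st.py <<'E'
from meas import *
s=sense();F=[s['ft_force']];T=[s['wrist_torque']]
for i in range(2):
    snap('scene'); q=sense();F.append(q['ft_force']);T.append(q['wrist_torque'])
print('t',q['time'],'F',np.mean(F,0),'Fz',np.array(F)[:,2],'Ty',np.round(np.array(T)[:,1],3),'ring',ringend(q),'rot',np.round(q['tcp_rot'],2))
E
python3 st.py
```

```text
t 17.85 F [-0.2 -0.8 -0.2] Fz [ 0.3 -1.   0. ] Ty [-0.2 -0.3 -0.3] ring [651.3  76.7 276.2] rot [-180.   18.    0.]
```

Call:
apply_moves(rows=[[0.1,0,0.3,0,0,0],[0.1,0,0.3,0,0,0],[0.1,0,0.3,0,0,0],[0.1,0,0.3,0,0,0],[0.1,0,0.3,0,0,0]])

```text
time: 18.48
tool_pos: [566.5, 76.6, 258.5]
tcp_rot: [-180.0, 18.0, 0.0]
ft_force: [-0.4, -0.1, 3.1]
finger_gap: 11.8
grip_force: 98.4
```

```bash
python3 st.py
```

```text
t 18.575 F [-0.5 -0.3  2.6] Fz [3.1 2.3 2.3] Ty [-0.2 -0.3 -0.3] ring [651.3  76.7 274.7] rot [-180.   18.    0.]
```

Call:
apply_moves(rows=[[0.1,0,0.3,0,0,0],[0.1,0,0.3,0,0,0],[0.1,0,0.3,0,0,0],[0.1,0,0.3,0,0,0],[0.1,0,0.3,0,0,0]])

```text
time: 19.2
tool_pos: [566.5, 76.6, 256.9]
tcp_rot: [-180.0, 18.0, 0.0]
ft_force: [-1.7, 0.7, 4.5]
finger_gap: 11.9
grip_force: 98.8
```

```bash
python3 st.py
```

```text
t 19.3 F [-1.7  1.3  4.7] Fz [4.5 4.7 5. ] Ty [-0.2 -0.2 -0.3] ring [651.3  76.7 273. ] rot [-180.   18.    0.]
```

Call:
apply_moves(rows=[[0.07,0,0.2,0,0,0],[0.07,0,0.2,0,0,0],[0.07,0,0.2,0,0,0],[0.07,0,0.2,0,0,0],[0.07,0,0.2,0,0,0]])

```text
time: 19.92
tool_pos: [566.4, 76.6, 255.6]
tcp_rot: [-180.0, 18.0, 0.0]
ft_force: [-2.0, 0.7, 5.2]
finger_gap: 11.7
grip_force: 98.8
```

```bash
python3 st.py
```

```text
t 20.025 F [-1.4  0.6  4.9] Fz [5.2 5.2 4.2] Ty [-0.2 -0.2 -0.2] ring [651.3  76.7 271.8] rot [-180.   18.    0.]
```

Call:
apply_moves(rows=[[0.1,0,0.3,0,0,0],[0.1,0,0.3,0,0,0],[0.1,0,0.3,0,0,0],[0.1,0,0.3,0,0,0],[0.1,0,0.3,0,0,0]])

```text
time: 20.65
tool_pos: [566.4, 76.6, 254.0]
tcp_rot: [-180.0, 18.0, 0.0]
ft_force: [-1.1, 0.5, 4.3]
finger_gap: 11.9
grip_force: 98.7
```

```bash
python3 st.py
```

```text
t 20.75 F [-1.9  0.9  4.6] Fz [4.3 5.  4.6] Ty [-0.1 -0.1 -0.1] ring [651.3  76.6 270.2] rot [-180.   18.    0.]
```

Call:
apply_moves(rows=[[0.12,0,0.38,0,0,0],[0.12,0,0.38,0,0,0],[0.12,0,0.38,0,0,0],[0.12,0,0.38,0,0,0],[0.12,0,0.38,0,0,0]])

```text
time: 21.38
tool_pos: [566.4, 76.6, 252.0]
tcp_rot: [-180.0, 18.0, 0.0]
ft_force: [-3.0, 0.0, 4.7]
finger_gap: 12.1
grip_force: 98.7
```

```bash
python3 st.py
```

```text
t 21.475 F [-2.4  0.4  4.5] Fz [4.7 4.7 4. ] Ty [-0.1 -0.1 -0. ] ring [651.2  76.7 268.2] rot [-180.   18.    0.]
```

Call:
apply_moves(rows=[[0.12,0,0.38,0,0,0],[0.12,0,0.38,0,0,0],[0.12,0,0.38,0,0,0],[0.12,0,0.38,0,0,0],[0.12,0,0.38,0,0,0]])

```text
time: 22.1
tool_pos: [566.4, 76.6, 250.0]
tcp_rot: [-180.0, 18.0, 0.0]
ft_force: [-2.0, -0.1, 4.1]
finger_gap: 11.8
grip_force: 98.6
```

```bash
python3 st.py
```

```text
t 22.2 F [-2.1  0.7  4.6] Fz [4.1 4.6 5. ] Ty [-0.1 -0.1 -0. ] ring [651.2  76.7 266.2] rot [-180.   18.    0.]
```

Call:
apply_moves(rows=[[0.12,0,0.38,0,0,0],[0.12,0,0.38,0,0,0],[0.12,0,0.38,0,0,0],[0.12,0,0.38,0,0,0],[0.12,0,0.38,0,0,0]])

```text
time: 22.82
tool_pos: [566.4, 76.6, 248.1]
tcp_rot: [-180.0, 18.0, 0.0]
ft_force: [-2.8, -0.1, 4.3]
finger_gap: 12.0
grip_force: 98.5
```

```bash
python3 st.py
```

```text
t 22.925 F [-3.2 -0.2  4.1] Fz [4.3 3.8 4.1] Ty [-0.  0.  0.] ring [651.2  76.6 264.2] rot [-180.   18.    0.]
```

Call:
apply_moves(rows=[[0.12,0,0.38,0,0,0],[0.12,0,0.38,0,0,0],[0.12,0,0.38,0,0,0],[0.12,0,0.38,0,0,0],[0.12,0,0.38,0,0,0]])

```text
time: 23.55
tool_pos: [566.4, 76.6, 246.1]
tcp_rot: [-180.0, 18.0, 0.0]
ft_force: [-2.6, 0.1, 3.9]
finger_gap: 11.4
grip_force: 98.5
```

```bash
python3 st.py
```

```text
t 23.65 F [-3.   0.2  3.5] Fz [3.9 3.7 2.9] Ty [-0.  -0.   0.1] ring [651.2  76.7 262.2] rot [-180.   18.    0.]
```

Call:
apply_moves(rows=[[0.12,0,0.38,0,0,0],[0.12,0,0.38,0,0,0],[0.12,0,0.38,0,0,0],[0.12,0,0.38,0,0,0],[0.12,0,0.38,0,0,0]])

```text
time: 24.28
tool_pos: [566.3, 76.6, 244.1]
tcp_rot: [-180.0, 18.0, 0.0]
ft_force: [-2.5, 0.6, 3.2]
finger_gap: 11.5
grip_force: 98.4
```

```bash
python3 st.py
```

```text
t 24.375 F [-2.7  0.4  3.2] Fz [3.2 2.8 3.5] Ty [0.  0.1 0.1] ring [651.2  76.7 260.2] rot [-180.   18.    0.]
```

Call:
apply_moves(rows=[[0.12,0,0.38,0,0,0],[0.12,0,0.38,0,0,0],[0.12,0,0.38,0,0,0],[0.12,0,0.38,0,0,0],[0.12,0,0.38,0,0,0]])

```text
time: 25.0
tool_pos: [566.3, 76.6, 242.1]
tcp_rot: [-180.0, 18.0, 0.0]
ft_force: [-1.8, 0.9, 2.6]
finger_gap: 12.0
grip_force: 98.3
```

Call:
apply_moves(rows=[[0.1,0,0.3,0,0,0],[0.1,0,0.3,0,0,0],[0.1,0,0.3,0,0,0],[0.1,0,0.3,0,0,0],[0.1,0,0.3,0,0,0]])

```text
time: 25.62
tool_pos: [566.3, 76.6, 240.4]
tcp_rot: [-180.0, 18.0, 0.0]
ft_force: [-3.7, 0.6, 2.4]
finger_gap: 11.6
grip_force: 98.2
```

```bash
python3 st.py
```

```text
t 25.725 F [-3.1  0.5  1.9] Fz [2.4 1.5 1.8] Ty [0.1 0.1 0.1] ring [651.2  76.7 256.6] rot [-180.   18.    0.]
```

Call:
apply_moves(rows=[[0.08,0,0.24,0,0,0],[0.08,0,0.24,0,0,0],[0.08,0,0.24,0,0,0],[0.08,0,0.24,0,0,0],[0.08,0,0.24,0,0,0]])

```text
time: 26.35
tool_pos: [566.1, 76.6, 238.9]
tcp_rot: [-180.0, 18.0, 0.0]
ft_force: [-2.5, 1.2, -0.4]
finger_gap: 11.7
grip_force: 97.7
```

```bash
python3 st.py
```

```text
t 26.45 F [-3.2  0.9 -0.6] Fz [-0.4 -0.4 -1.1] Ty [0.2 0.2 0.3] ring [651.   76.6 255. ] rot [-180.    18.1    0. ]
```

Call:
apply_moves(rows=[[0.06,0,0.19,0,0,0],[0.06,0,0.19,0,0,0],[0.06,0,0.19,0,0,0],[0.06,0,0.19,0,0,0],[0.06,0,0.19,0,0,0]])

```text
time: 27.08
tool_pos: [566.4, 76.6, 238.3]
tcp_rot: [-180.0, 18.0, 0.0]
ft_force: [-3.9, 0.8, -0.4]
finger_gap: 11.6
grip_force: 97.5
```

```bash
python3 st.py
```

```text
t 27.175 F [-2.6  0.4 -1.6] Fz [-0.4 -2.8 -1.6] Ty [ 0.3  0.4 -0.2] ring [651.5  76.6 254.5] rot [180.   17.9   0. ]
```

```bash
python3 st.py
```

```text
t 27.275 F [-0.1 -0.2 -0.7] Fz [-1.6 -0.3 -0.3] Ty [-0.2 -0.3 -0.3] ring [651.8  76.5 254.7] rot [180.   17.9   0. ]
```

The forces are back at baseline (Fx≈0, Ty −0.27), so the gate snapped shut over the wire. Holding briefly, then raising toward the gate.

Call:
apply_moves(rows=[[0,0,0,0,0,0],[0,0,0,0,0,0],[-0.28,0,-0.86,0,0,0],[-0.28,0,-0.86,0,0,0],[-0.28,0,-0.86,0,0,0]])

```text
time: 27.9
tool_pos: [566.4, 76.6, 241.1]
tcp_rot: [-180.0, 18.0, 0.0]
ft_force: [0.1, -0.4, -0.6]
finger_gap: 11.8
grip_force: 97.9
```

```bash
python3 st.py
```

```text
t 28.0 F [-0.1  0.1 -0.2] Fz [-0.6  0.4 -0.5] Ty [-0.3 -0.3 -0.3] ring [651.3  76.7 257.4] rot [-180.   18.    0.]
```

Call:
apply_moves(rows=[[-0.06,0,-0.19,0,0,0],[-0.06,0,-0.19,0,0,0],[-0.06,0,-0.19,0,0,0],[-0.06,0,-0.19,0,0,0],[-0.06,0,-0.19,0,0,0]])

```text
time: 28.62
tool_pos: [566.4, 76.6, 242.0]
tcp_rot: [-180.0, 18.0, 0.0]
ft_force: [1.2, 0.5, -1.0]
finger_gap: 12.1
grip_force: 97.9
```

```bash
python3 st.py
```

```text
t 28.725 F [ 0.2  0.7 -0.9] Fz [-1.  -0.9 -0.9] Ty [-0.2 -0.3 -0.2] ring [651.3  76.7 258.3] rot [-180.   18.    0.]
```

Call:
apply_moves(rows=[[-0.06,0,-0.19,0,0,0],[-0.06,0,-0.19,0,0,0],[-0.06,0,-0.19,0,0,0],[-0.06,0,-0.19,0,0,0],[-0.06,0,-0.19,0,0,0]])

```text
time: 29.35
tool_pos: [566.4, 76.6, 243.0]
tcp_rot: [-180.0, 18.0, 0.0]
ft_force: [-0.2, -0.0, -0.1]
finger_gap: 11.6
grip_force: 97.9
```

```bash
python3 st.py
```

```text
t 29.45 F [ 0.3 -0.1 -0.2] Fz [-0.1 -0.3 -0.3] Ty [-0.3 -0.3 -0.2] ring [651.3  76.6 259.2] rot [-180.   18.    0.]
```

Call:
apply_moves(rows=[[-0.05,0,-0.15,0,0,0],[-0.05,0,-0.15,0,0,0],[-0.05,0,-0.15,0,0,0],[-0.05,0,-0.15,0,0,0],[-0.05,0,-0.15,0,0,0]])

```text
time: 30.08
tool_pos: [566.4, 76.6, 243.8]
tcp_rot: [-180.0, 18.0, 0.0]
ft_force: [-0.7, 0.5, -1.1]
finger_gap: 11.9
grip_force: 97.9
```

```bash
python3 st.py
```

```text
t 30.175 F [-0.   0.3 -1.3] Fz [-1.1 -1.  -1.9] Ty [-0.2 -0.3 -0.2] ring [651.2  76.7 260. ] rot [-180.   18.    0.]
```

Call:
apply_moves(rows=[[-0.05,0,-0.15,0,0,0],[-0.05,0,-0.15,0,0,0],[-0.05,0,-0.15,0,0,0],[-0.05,0,-0.15,0,0,0],[-0.05,0,-0.15,0,0,0]])

```text
time: 30.8
tool_pos: [566.4, 76.6, 244.6]
tcp_rot: [-180.0, 18.0, 0.0]
ft_force: [0.4, 0.2, -1.1]
finger_gap: 11.8
grip_force: 97.9
```

```bash
python3 st.py
```

```text
t 30.9 F [ 0.2 -0.3 -0.8] Fz [-1.1 -0.5 -0.9] Ty [-0.2 -0.3 -0.3] ring [651.2  76.7 260.8] rot [-180.   18.    0.]
```

Call:
apply_moves(rows=[[-0.06,0,-0.17,0,0,0],[-0.06,0,-0.17,0,0,0],[-0.06,0,-0.17,0,0,0],[-0.06,0,-0.17,0,0,0],[-0.06,0,-0.17,0,0,0]])

```text
time: 31.52
tool_pos: [566.4, 76.6, 245.5]
tcp_rot: [-180.0, 18.0, 0.0]
ft_force: [0.1, 0.6, -1.1]
finger_gap: 12.0
grip_force: 97.9
```

```bash
python3 st.py
```

```text
t 31.625 F [ 0.1  0.4 -1. ] Fz [-1.1 -1.2 -0.6] Ty [-0.2 -0.2 -0.2] ring [651.2  76.7 261.7] rot [-180.   18.    0.]
```

Call:
apply_moves(rows=[[-0.06,0,-0.17,0,0,0],[-0.06,0,-0.17,0,0,0],[-0.06,0,-0.17,0,0,0],[-0.06,0,-0.17,0,0,0],[-0.06,0,-0.17,0,0,0]])

```text
time: 32.25
tool_pos: [566.3, 76.6, 246.4]
tcp_rot: [-180.0, 18.0, 0.0]
ft_force: [0.8, 0.1, -0.4]
finger_gap: 11.4
grip_force: 97.9
```

```bash
python3 st.py
```

```text
t 32.35 F [ 0.7  0.1 -1. ] Fz [-0.4 -1.3 -1.2] Ty [-0.3 -0.3 -0.2] ring [651.2  76.7 262.6] rot [-180.   18.    0.]
```

Call:
apply_moves(rows=[[-0.04,0,-0.12,0,0,0],[-0.04,0,-0.12,0,0,0],[-0.04,0,-0.12,0,0,0],[-0.04,0,-0.12,0,0,0],[-0.04,0,-0.12,0,0,0]])

```text
time: 32.98
tool_pos: [566.3, 76.6, 247.0]
tcp_rot: [-180.0, 18.0, 0.0]
ft_force: [-0.3, 0.1, -0.5]
finger_gap: 11.4
grip_force: 97.8
```

```bash
python3 st.py
```

```text
t 33.075 F [-0.1 -0.2 -0.8] Fz [-0.5 -1.1 -0.9] Ty [-0.2 -0.2 -0.3] ring [651.2  76.6 263.2] rot [-180.   18.    0.]
```

Call:
apply_moves(rows=[[-0.04,0,-0.12,0,0,0],[-0.04,0,-0.12,0,0,0],[-0.04,0,-0.12,0,0,0],[-0.04,0,-0.12,0,0,0],[-0.04,0,-0.12,0,0,0]])

```text
time: 33.7
tool_pos: [566.3, 76.6, 247.6]
tcp_rot: [-180.0, 18.0, 0.0]
ft_force: [-0.1, -0.8, -2.0]
finger_gap: 11.9
grip_force: 97.7
```

```bash
sed -i "s/snap('scene'); q/P=snap('scene'); q/" st.py; echo "cv2.imwrite('pics/tug_%d.png'%(q['time']*100),cv2.resize(P[0][175:215,340:390,::-1],None,fx=12,fy=12,interpolation=cv2.INTER_CUBIC))" >> st.py; python3 st.py; ls pics
```

```text
t 33.8 F [ 0.4 -0.6 -1.5] Fz [-2.  -0.6 -1.9] Ty [-0.3 -0.3 -0.2] ring [651.2  76.6 263.8] rot [-180.   18.    0.]
above.png
crop1.png
near.png
pre.png
scene1.png
stand.png
top1.png
tug_3379.png
```

Call:
apply_moves(rows=[[-0.04,0,-0.12,0,0,0],[-0.04,0,-0.12,0,0,0],[-0.04,0,-0.12,0,0,0],[-0.04,0,-0.12,0,0,0],[-0.04,0,-0.12,0,0,0]])

```text
time: 34.42
tool_pos: [566.3, 76.6, 248.2]
tcp_rot: [-180.0, 18.0, 0.0]
ft_force: [1.2, -0.7, -3.4]
finger_gap: 11.8
grip_force: 97.5
```

```bash
python3 st.py
```

```text
t 34.525 F [ 0.7 -0.1 -3.3] Fz [-3.4 -3.  -3.5] Ty [-0.3 -0.3 -0.3] ring [651.1  76.6 264.4] rot [-180.   18.    0.]
```

Call:
apply_moves(rows=[[-0.04,0,-0.13,0,0,0],[-0.04,0,-0.13,0,0,0],[-0.04,0,-0.13,0,0,0],[-0.04,0,-0.13,0,0,0],[-0.04,0,-0.13,0,0,0]])

```text
time: 35.15
tool_pos: [566.3, 76.6, 248.9]
tcp_rot: [-180.0, 18.0, 0.0]
ft_force: [1.4, -0.3, -4.2]
finger_gap: 11.9
grip_force: 97.4
```

```bash
python3 st.py
```

```text
t 35.25 F [ 0.9 -0.4 -4.4] Fz [-4.2 -4.5 -4.5] Ty [-0.2 -0.3 -0.3] ring [651.2  76.6 265.1] rot [-180.   18.    0.]
```

Call:
apply_moves(rows=[[-0.06,0,-0.2,0,0,0],[-0.06,0,-0.2,0,0,0],[-0.06,0,-0.2,0,0,0],[-0.06,0,-0.2,0,0,0],[0,0,0,0,0,0]])

```text
time: 35.88
tool_pos: [566.3, 76.6, 249.7]
tcp_rot: [-180.0, 18.0, 0.0]
ft_force: [0.6, -0.3, -6.4]
finger_gap: 11.9
grip_force: 97.5
```

```bash
python3 st.py
```

```text
t 35.975 F [ 1.1 -0.2 -6.3] Fz [-6.4 -6.5 -6. ] Ty [-0.3 -0.3 -0.3] ring [651.2  76.6 265.9] rot [-180.   18.    0.]
```

Tug contact is about 5.6 N, held longer than 0.1 s. Now I'll work out the lowering path: yaw to +14° about the ring, then pitch about the ring wire.

```bash
cat > path.py <<'E'
from meas import *
import ik
s=sense();p=s['tool_pos'].copy();T=Rt(s);q=s['joint_pos'].copy();Cx=cupx(s)
e=T.T@(ringend(s)-p)
print('e',e)
def step(d,w,q,n,p,T,tag,every=5):
    mx=0
    for i in range(n):
        p=p+T@d;T=T@Ro.from_rotvec(w).as_matrix(); q2,er=ik.ik(p,T,q);mx=np.maximum(mx,abs(q2-q));q=q2
        if i%every==every-1: print(tag,i+1,q,round(er,2),'ring',p+T@e)
    print('max joint step',mx);return p,T,q
import sys
YAW,TH=float(sys.argv[1]),float(sys.argv[2]);na,nb=int(sys.argv[3]),int(sys.argv[4])
p=p+[0,0,-9.9]; print('lower: tool',T.T@[0,0,-9.9])
# stage A
w=T.T@np.array([0,0,np.radians(YAW)/na]); c=e+T.T@(Cx@[-8,0,0]); dA=c-Ro.from_rotvec(w).as_matrix()@c
print('A row',np.round(np.r_[dA,w],3)); p,T,q=step(dA,w,q,na,p,T,'A')
w=np.array([0,np.radians(TH)/nb,0]); dB=e-Ro.from_rotvec(w).as_matrix()@e
print('B row',np.round(np.r_[dB,w],3)); p,T,q=step(dB,w,q,nb,p,T,'B')
for k in range(6):
    p=p-T@[0,0,10.]; q,er=ik.ik(p,T,q); print('ret',10*k+10,q,round(er,2))
E
python3 - <<'E'
import subprocess
E
cat >/dev/null; python3 path.py 14 80 5 40; python3 path.py 18 80 5 40 | grep -E "max|ret"
```

```text
e [ 75.7   0.  -41.6]
lower: tool [3.1 0.  9.4]
A row [ 0.1  3.8 -0.  -0.  -0.  -0. ]
A 5 [  2.9  20.6  71.   -3.6 106.1  78.4] 0.0 ring [651.   78.6 256. ]
max joint step [0.1 0.2 0.7 0.9 1.  2.8]
B row [1.5 0.  2.6 0.  0.  0. ]
B 5 [ 1.8 11.7 81.6 -1.7 94.6 77.8] 0.0 ring [651.   78.6 256. ]
B 10 [ 0.6  3.3 91.7  0.5 83.  76.5] 0.0 ring [651.   78.6 256. ]
B 15 [ -0.8  -4.4 101.5   3.2  71.3  74.5] 0.0 ring [651.   78.6 256. ]
B 20 [ -2.4 -11.2 110.8   7.1  59.4  71.1] 0.0 ring [651.   78.6 256. ]
B 25 [ -4.  -16.8 119.4  12.9  47.3  65.7] 0.0 ring [651.   78.6 256. ]
B 30 [ -5.8 -20.4 127.2  23.2  35.2  55.7] 0.0 ring [651.   78.6 256. ]
B 35 [ -7.3 -21.2 133.5  44.6  24.1  34.5] 0.0 ring [651.   78.6 256. ]
B 40 [ -8.6 -18.  137.8  89.6  19.8 -10.6] 0.0 ring [651.   78.6 256. ]
max joint step [ 0.3  1.8  2.2 10.5  2.4 10.5]
ret 10 [ -9.1 -20.6 139.1  85.8  20.4  -6.9] 0.0
ret 20 [ -9.8 -23.3 140.4  82.   21.1  -3.1] 0.0
ret 30 [-10.4 -26.2 141.7  78.2  21.9   0.6] 0.0
ret 40 [-11.1 -29.1 143.1  74.5  22.9   4.4] 0.0
ret 50 [-11.9 -31.  143.1  69.2  24.6   9.5] 5.67
ret 60 [-12.7 -32.8 143.1  64.6  26.5  14. ] 11.3
max joint step [0.2 0.2 0.7 1.1 1.  3.6]
max joint step [0.5 1.8 2.1 7.8 2.3 7.9]
ret 10 [-12.6 -19.1 138.   84.5  26.9  -9.3] 0.0
ret 20 [-13.4 -21.6 139.2  81.7  27.7  -6.7] 0.0
ret 30 [-14.2 -24.3 140.5  79.   28.7  -4.1] 0.0
ret 40 [-15.1 -27.  141.7  76.4  29.8  -1.4] 0.0
ret 50 [-16.  -29.8 142.9  73.8  31.    1.2] 0.0
ret 60 [-17.1 -31.6 143.1  70.4  32.8   4.3] 4.46
```

Call:
apply_moves(rows=[[0.61,0,1.88,0,0,0],[0.61,0,1.88,0,0,0],[0.61,0,1.88,0,0,0],[0.61,0,1.88,0,0,0],[0.61,0,1.88,0,0,0]])

```text
time: 36.6
tool_pos: [566.3, 76.6, 239.9]
tcp_rot: [-180.0, 18.0, 0.0]
ft_force: [0.3, 0.0, -0.2]
finger_gap: 12.1
grip_force: 98.4
```

Call:
apply_moves(rows=[[0.11,4.29,-0.04,-0.0173,0,-0.0531],[0.11,4.29,-0.04,-0.0173,0,-0.0531],[0.11,4.29,-0.04,-0.0173,0,-0.0531],[0.11,4.29,-0.04,-0.0173,0,-0.0531],[0.11,4.29,-0.04,-0.0173,0,-0.0531]])

```text
time: 37.22
tool_pos: [569.3, 55.3, 239.9]
tcp_rot: [180.0, 18.0, 16.1]
ft_force: [0.8, -0.2, -0.3]
finger_gap: 11.4
grip_force: 98.4
```

```bash
python3 st.py
```

```text
t 37.325 F [-0.2 -0.4 -1. ] Fz [-0.3 -1.4 -1.1] Ty [-0.2 -0.2 -0.2] ring [650.8  78.9 256. ] rot [180.   18.   16.1]
```

No contact forces. Now pitching down about the ring wire, first third.

Call:
apply_moves(rows=[[1.5,0,2.62,0,0.0349,0],[1.5,0,2.62,0,0.0349,0],[1.5,0,2.62,0,0.0349,0],[1.5,0,2.62,0,0.0349,0],[1.5,0,2.62,0,0.0349,0]])

```text
time: 37.95
tool_pos: [573.2, 56.7, 225.4]
tcp_rot: [-180.0, 7.9, 15.9]
ft_force: [1.0, 0.6, -0.9]
finger_gap: 11.9
grip_force: 98.3
```

Call:
apply_moves(rows=[[1.5,0,2.62,0,0.0349,0],[1.5,0,2.62,0,0.0349,0],[1.5,0,2.62,0,0.0349,0],[1.5,0,2.62,0,0.0349,0],[1.5,0,2.62,0,0.0349,0]])

```text
time: 38.58
tool_pos: [579.4, 58.5, 211.8]
tcp_rot: [-180.0, -2.1, 15.9]
ft_force: [-0.5, 0.5, -1.1]
finger_gap: 11.8
grip_force: 98.3
```

```bash
python3 st.py
```

```text
t 38.675 F [-0.3  0.3 -0.9] Fz [-1.1 -0.9 -0.8] Ty [-0.  -0.1 -0. ] ring [649.7  78.5 255.8] rot [-180.    -2.    15.9]
```

Call:
apply_moves(rows=[[1.5,0,2.62,0,0.0349,0],[1.5,0,2.62,0,0.0349,0],[1.5,0,2.62,0,0.0349,0],[1.5,0,2.62,0,0.0349,0],[1.5,0,2.62,0,0.0349,0]])

```text
time: 39.3
tool_pos: [588.0, 60.9, 199.7]
tcp_rot: [-180.0, -12.0, 16.0]
ft_force: [-0.1, -0.4, -0.8]
finger_gap: 11.6
grip_force: 98.3
```

Call:
apply_moves(rows=[[1.5,0,2.62,0,0.0349,0],[1.5,0,2.62,0,0.0349,0],[1.5,0,2.62,0,0.0349,0],[1.5,0,2.62,0,0.0349,0],[1.5,0,2.62,0,0.0349,0]])

```text
time: 39.92
tool_pos: [598.4, 63.9, 189.2]
tcp_rot: [-180.0, -22.0, 16.0]
ft_force: [-0.4, -0.0, -0.3]
finger_gap: 12.1
grip_force: 98.3
```

```bash
python3 st.py
```

```text
t 40.025 F [ 0.  -0.1 -1. ] Fz [-0.3 -0.8 -1.9] Ty [0.1 0.1 0.2] ring [649.2  78.5 254.9] rot [-179.9  -21.9   16. ]
```

Call:
apply_moves(rows=[[1.8,0,2.64,0,0.0349,0],[1.8,0,2.64,0,0.0349,0],[1.8,0,2.62,0,0.0349,0],[1.8,0,2.62,0,0.0349,0],[1.8,0,2.62,0,0.0349,0]])

```text
time: 40.65
tool_pos: [611.8, 67.7, 181.5]
tcp_rot: [-180.0, -32.0, 16.0]
ft_force: [0.1, 0.3, -0.8]
finger_gap: 11.6
grip_force: 98.3
```

Call:
apply_moves(rows=[[1.5,0,2.62,0,0.0349,0],[1.5,0,2.62,0,0.0349,0],[1.5,0,2.62,0,0.0349,0],[1.5,0,2.62,0,0.0349,0],[1.5,0,2.62,0,0.0349,0]])

```text
time: 41.28
tool_pos: [625.1, 71.7, 175.4]
tcp_rot: [-180.0, -42.0, 16.0]
ft_force: [-0.4, 0.1, -0.9]
finger_gap: 12.1
grip_force: 98.3
```

```bash
python3 st.py
```

```text
t 41.375 F [-0.8  0.4 -1.8] Fz [-0.9 -2.9 -1.6] Ty [0.4 0.4 0.4] ring [650.2  79.  254.7] rot [-179.9  -41.9   16. ]
```

Call:
apply_moves(rows=[[1.6,0,2.5,0,0.0349,0],[1.6,0,2.5,0,0.0349,0],[1.6,0,2.5,0,0.0349,0],[1.6,0,2.5,0,0.0349,0],[1.6,0,2.5,0,0.0349,0]])

```text
time: 42.0
tool_pos: [639.3, 75.9, 172.8]
tcp_rot: [-180.0, -52.0, 16.1]
ft_force: [0.5, 0.2, -0.8]
finger_gap: 11.9
grip_force: 98.3
```

```bash
python3 st.py
```

```text
t 42.1 F [ 0.1 -0.2 -1.4] Fz [-0.8 -1.7 -1.6] Ty [0.4 0.5 0.5] ring [650.3  79.1 255.5] rot [-179.9  -51.9   16. ]
```

Call:
apply_moves(rows=[[1.5,0,2.62,0,0.0349,0],[1.5,0,2.62,0,0.0349,0],[1.5,0,2.62,0,0.0349,0],[1.5,0,2.62,0,0.0349,0],[1.5,0,2.62,0,0.0349,0]])

```text
time: 42.72
tool_pos: [654.1, 80.2, 172.2]
tcp_rot: [-180.0, -62.1, 16.1]
ft_force: [-0.0, 0.6, -0.5]
finger_gap: 11.9
grip_force: 98.3
```

```bash
python3 st.py; python3 -c "
from h import *
log()"
```

```text
t 42.825 F [-0.2  0.1 -1.7] Fz [-0.5 -2.9 -1.7] Ty [0.5 0.7 0.6] ring [650.5  79.2 255.6] rot [-179.8  -62.    15.9]
t 42.83 tcp [653.34  80.17 170.76] rot [-179.82  -61.97   15.95] F [-0.42 -0.37 -1.74] T [-0.18  0.61 -0.04] gap 11.76 gf 98.32 j [-10.12 -17.22 137.02  87.87  23.01 -10.64]
```

Call:
apply_moves(rows=[[-0.64,0.92,0.28,0,0,0],[-0.64,0.92,0.28,0,0,0],[-0.64,0.92,0.28,0,0,0],[-0.64,0.92,0.28,0,0,0],[-0.64,0.92,0.28,0,0,0]])

```text
time: 43.45
tool_pos: [654.4, 75.0, 167.6]
tcp_rot: [180.0, -62.0, 16.1]
ft_force: [-0.1, 1.0, -0.4]
finger_gap: 11.4
grip_force: 98.3
```

```bash
python3 st.py; ls pics | tail -3
```

```text
t 43.55 F [-0.1  0.2 -1.2] Fz [-0.4 -1.7 -1.6] Ty [0.5 0.6 0.5] ring [651.4  74.1 252.2] rot [180. -62.  16.]
tug_4210.png
tug_4282.png
tug_4355.png
```

Call:
apply_moves(rows=[[-0.21,0,0.11,0,0,0],[-0.21,0,0.11,0,0,0],[-0.21,0,0.11,0,0,0],[-0.21,0,0.11,0,0,0],[-0.21,0,0.11,0,0,0]])

```text
time: 44.18
tool_pos: [654.5, 75.1, 166.7]
tcp_rot: [180.0, -62.0, 16.1]
ft_force: [-0.3, -0.7, 0.7]
finger_gap: 12.1
grip_force: 98.4
```

```bash
python3 st.py; ls pics | tail -1
```

```text
t 44.275 F [0.2 0.4 0.4] Fz [ 0.7 -0.2  0.5] Ty [0.3 0.3 0.4] ring [651.6  74.3 251.5] rot [180.  -62.   16.1]
tug_4427.png
```

The weight is now carried by the hook (ring at z 251.5, as predicted). Releasing gently.

Call:
apply_moves(rows=[[0,0,0,0,0,0],[0,0,0,0,0,0],[0,0,0,0,0,0],[0,0,0,0,0,0],[0,0,0,0,0,0]], grip_force=20)

```text
time: 44.9
tool_pos: [654.5, 75.1, 166.6]
tcp_rot: [180.0, -62.0, 16.1]
ft_force: [0.4, -0.4, 2.3]
finger_gap: 12.0
grip_force: 98.4
```

Call:
apply_moves(rows=[[0,0,0,0,0,0],[0,0,0,0,0,0],[0,0,0,0,0,0],[0,0,0,0,0,0],[0,0,0,0,0,0]], fingers=32)

```text
time: 45.52
tool_pos: [654.4, 75.1, 166.4]
tcp_rot: [180.0, -62.0, 16.1]
ft_force: [0.1, 0.2, 0.0]
finger_gap: 31.9
grip_force: 0.0
```

```bash
python3 - <<'E'
from h import *
np.set_printoptions(precision=1,suppress=True)
s=log(); p,d=snap('scene','rel.png',(310,160,420,270),5)
for k in('cup','cup_ring','hook_seat'):
    for o in models.place_of(k,'scene')[:3]: print(k,np.array(o['xyz']),round(o['confidence'],2))
E
```

```text
t 45.52 tcp [654.4  75.1 166.4] rot [180.  -62.   16.1] F [0.1 0.2 0. ] T [-0.2  0.4 -0. ] gap 31.93 gf 0.0 j [-10.8 -16.3 136.9  89.5  23.5 -12.8]
cup [669.6  76.1  89.3] 0.9
cup [391.4 -71.3  -3.7] 0.81
cup_ring [647.4  71.6 248.2] 0.81
cup_ring [ 197.  -467.9   41.9] 0.76
cup_ring [375.5  79.8  41.3] 0.65
hook_seat [660.3  70.4 250. ] 0.83
```

View pics/rel.png

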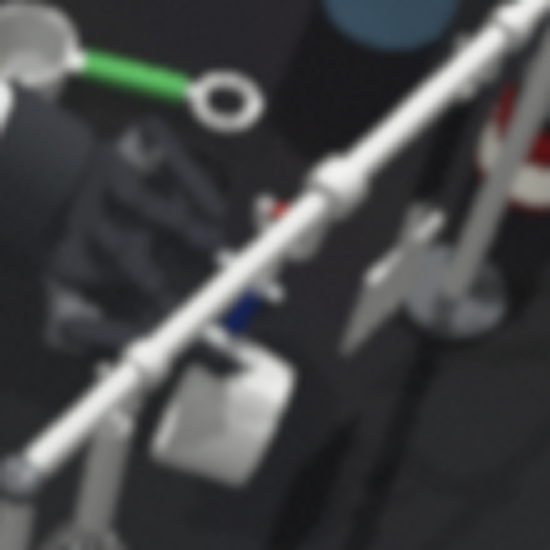

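The crop shows the cup hanging below the rail at (225,415), with its blue handle at (243,312) and the red gate shut at (280,210). Opening wider and backing off.

Call:
apply_moves(rows=[[0,0,0,0,0,0],[0,0,0,0,0,0],[0,0,-3,0,0,0],[0,0,-5,0,0,0],[0,0,-7,0,0,0]], fingers=60)

```text
time: 46.35
tool_pos: [641.3, 71.4, 173.5]
tcp_rot: [180.0, -62.0, 16.0]
ft_force: [0.4, -0.1, -0.5]
finger_gap: 59.9
grip_force: 0.0
```

Call:
apply_moves(rows=[[0,0,-7,0,0,0],[0,0,-7,0,0,0],[0,0,-6,0,-0.03,0],[0,0,-6,0,-0.03,0],[0,0,-6,0,-0.03,0]])

```text
time: 46.98
tool_pos: [614.3, 63.4, 189.1]
tcp_rot: [180.0, -56.8, 16.0]
ft_force: [-0.1, -0.1, -0.9]
finger_gap: 60.1
grip_force: 0.0
```

```bash
python3 - <<'E'
from h import *
np.set_printoptions(precision=1,suppress=True)
s=log()
for i in range(2):
    p,d=snap('scene')
    for k in('cup','cup_ring'): 
        o=models.place_of(k,'scene')
        print(round(sense()['time'],2),k,[np.array(a['xyz']) for a in o if a['xyz'][0]>600][:1])
E
```

```text
t 46.98 tcp [614.3  63.4 189.1] rot [179.9 -56.8  16.1] F [-0.1 -0.1 -0.9] T [-0.1  0.4  0.1] gap 60.13 gf 0.0 j [-12.8 -29.  139.6  57.6  28.6  19. ]
47.08 cup [array([666.7,  76.3,  89.5])]
47.12 cup_ring []
47.23 cup [array([666.8,  77.1,  92.8])]
47.27 cup_ring [array([650.6,  72.7, 250. ])]
```

Call:
apply_moves(rows=[[0,0,-6,0,-0.05,0],[0,0,-6,0,-0.05,0],[0,0,-6,0,-0.05,0],[0,0,-6,0,-0.05,0],[0,0,-6,0,-0.05,0]])

```text
time: 47.9
tool_pos: [591.8, 57.4, 206.9]
tcp_rot: [-179.9, -42.4, 16.0]
ft_force: [-0.5, -0.6, -0.0]
finger_gap: 60.1
grip_force: 0.0
```

Call:
apply_moves(rows=[[0,0,0,0,0,0],[0,0,0,0,0,0],[0,0,0,0,0,0],[0,0,0,0,0,0],[0,0,0,0,0,0]])

```text
time: 48.52
tool_pos: [592.2, 57.2, 207.4]
tcp_rot: [180.0, -42.5, 16.0]
ft_force: [-0.0, -0.4, -0.1]
finger_gap: 60.3
grip_force: 0.0
```

Call:
apply_moves(rows=[[0,0,0,0,0,0],[0,0,0,0,0,0],[0,0,0,0,0,0],[0,0,0,0,0,0],[0,0,0,0,0,0]])

```text
time: 49.15
tool_pos: [592.4, 57.2, 207.7]
tcp_rot: [180.0, -42.5, 16.1]
ft_force: [-0.4, -0.0, -0.2]
finger_gap: 59.8
grip_force: 0.0
```

```bash
cat > swing.py <<'E'
from h import *
np.set_printoptions(precision=2,suppress=True)
fr=[]
for i in range(16):
    p,d=snap('scene'); g=p[225:262,338:374].astype(np.float32).mean(2); fr.append(g)
t=sense()['time']
# sub-pixel motion of the cup patch against the first frame
print(t,np.array([cv2.phaseCorrelate(fr[0],f)[0] for f in fr]).round(2).tolist())
p,d=snap('scene','hang.png',(310,160,420,270),5)
v,u=np.mgrid[:420,:560];W=world('scene',u,v,d.astype(float));m=(d>0)&(W[...,0]>600)&(W[...,0]<730)&(abs(W[...,1]-75)<60)&(W[...,2]>40)&(W[...,2]<150);m[:,:330]=0
print(m.sum(),W[m].min(0),W[m].max(0),np.median(W[m],0)); print(sense()['tool_pos'],sense()['finger_gap'])
E
python3 swing.py
```

```text
49.95 [[0.0, 0.0], [0.03, -0.02], [0.03, -0.01], [-0.02, 0.01], [-0.04, -0.02], [-0.03, -0.0], [-0.01, 0.01], [-0.04, -0.01], [0.03, 0.02], [-0.01, -0.06], [0.01, 0.03], [-0.01, 0.03], [0.01, -0.0], [0.02, -0.03], [-0.01, 0.02], [-0.03, 0.02]]
516 [615.9   27.9   61.23] [678.33 101.65 149.58] [652.09  56.86 120.22]
[592.34  57.24 207.69] 60.02996349271885
```

View pics/hang.png

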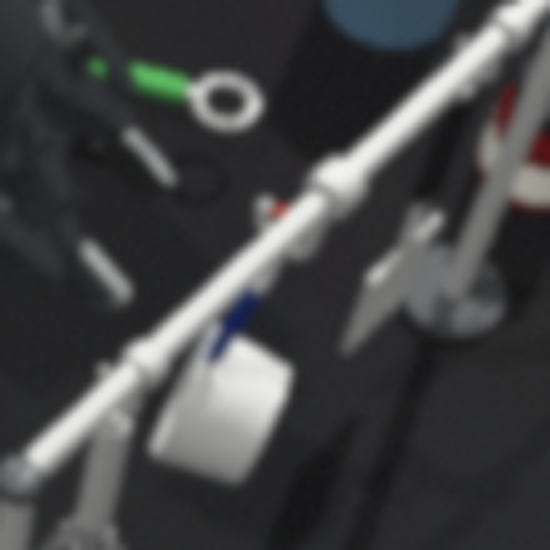

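The crop shows the cup hanging at (225,410) with its handle at (235,325), the red gate shut at (280,210), and the open fingers well clear at (130,220). The cup moves less than 0.1 px over 0.8 s, so it is still. Handing in.

```bash
python3 -c "
from bench import job
print(job.hand_in())"
```

```text
the job is handed in; nothing more can be done
None
```

The job is handed in, with no verdict returned: the blue-handled steel cup's ring is clipped into the middle hook, the gate looks shut in the last picture, the tug was about 5.6 N by the wrist sensor, and the cup hangs still with the gripper clear.

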